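# Press a specimen pot's lid home in the locking clamp

## Task

The push-fit lid of the specimen pot standing in the channel of the bench locking clamp is only started: slide the pot fully home, firmly but gently, against the vee stop, then push the clamp's handle down over centre until it locks and stays down by itself, which presses the lid home. Take your hand off, then flick the release lever down so that the clamp springs fully open, and leave the closed pot standing upright in the vee. Do not press the lid by hand, do not ram the pot, do not force the handle or the lever against their stops, and leave everything else on the bench alone.

Things in the scene. Friction and masses are not known exactly. Their poses are not given: they have to be found in the camera images.
- clamp: Fixed locking clamp: base plate 300 x 100 x 12 mm, steel tower (x 55 to 130 mm up to z 100, x 62 to 103 up to z 185, y +-24). Origin on the bench under the axis of the homed pot; z up; x runs from the channel's open mouth (x -150) to the vee, tower and handle's end; release lever on the -y side. Two low rails guide the pot (inner faces y +-33 mm, tops z 24, x -130 to -5). The open jaw's pad hangs above home.
- vee: Upright steel vee stop fixed on the clamp, two plates at right angles, 30 mm high, opening towards the channel's mouth. Origin on the base plate's top under the axis of the homed pot. To seat the pot, hold it against the vee with 3 N or more for a third of a second; more than 20 N is ramming.
- home (a point): Point on the base plate's top (12 mm above the bench) where the centre of the pot's underside is when the pot touches both plates of the vee.
- pot: The specimen pot to be closed, grey plastic, 58 mm diameter, body 45 mm high, about 0.2 kg, standing loose between the rails, 50 to 90 mm short of home (towards the channel's mouth). Origin at the centre of its underside, z up. Slides on the plate by a push of 1 to 2 N on its side.
- lid (a joint): How far the white lid on the pot has been pushed in, m: 0 as started (lid top 59 mm above the pot's underside), 0.006 fully home (53 mm). It moves only under about 30 N, which the clamp gives and the hand must not; it stays where it was pushed.
- cap: The white lid itself, origin at the centre of its underside. Not to be pressed by hand with more than 15 N.
- handle (a joint): Clamp handle's angle, rad: 0 open (raised 0.9 rad above level), 0.90 locked (level, on a rigid stop). Level axis along the clamp's y at clamp x 77, z 168 mm. Dead centre at 0.80: short of it the handle springs open when let go, past it, it pulls itself to the stop and stays. With a pot in place the push at the grip is 1 to 2 N at first, 10 to 16 N from 0.45 to 0.6 as the lid goes in, then falls to nothing.
- grip: Grey plastic grip at the handle's end, 75 x 22 x 18 mm. Origin at its centre, 115 mm from the handle's axis along the handle and 12 mm square above that line; x points outwards along the handle, z is the top face's normal (face 9 mm above the origin). Push it down on top, never with more than 30 N.
- release (a joint): Release lever's angle, rad, linked to the handle: 0 with the clamp open (lever drooping 1.1 rad below level), 1.35 locked (0.25 rad above level). Axis along the clamp's x at clamp x 90, y -48, z 85 mm. Pushed down from locked by 0.15 rad (9 mm at the paddle, about 7 N at first, then falling) it throws the handle back over centre, which then springs up by itself in about half a second.
- paddle: Steel paddle at the release lever's end, 34 x 26 x 7 mm, sticking out from the tower's -y side. Origin at its centre, 58 mm from the lever's axis; z is the top face's normal. Push it down on top, never with more than 20 N.
- pot2: Bystander: an identical grey pot with its lid already home, 53 mm high, on the bench beside the clamp.
- lid2: Bystander: a loose white lid, 54 mm diameter, 8 mm thick, flat on the bench.
- spatula: Bystander: a spatula 160 mm long lying on the bench near the clamp.
- bottle: Bystander: an amber bottle, 60 mm diameter, 140 mm high.
- beaker: Bystander: a glass beaker, 72 mm diameter, 90 mm high.
- bone: Bystander: a small bone, 110 mm long, lying on the bench.
- marker: Bystander: a white marker pen, about 130 mm long, lying on the bench.
Mind the look-alikes: they are no part of the job. What is shaped like the pot but black is not meant.

How it is judged:
On the way, in this order (a step that is already met when the one before it is completed fails the run):
1. the pot is held home against the vee with 3 N or more, within 3 mm of its place, before the clamp is closed (horizontal distance between pot and home below 0.003 m and contact force between pot and vee above 3 N and value of joint handle below 0.25 rad), for 0.3 s.
2. the handle stays locked down with the robot off it, the lid pressed home (value of joint handle above 0.86 rad and value of joint lid above 0.0045 m and contact force between each of the arm, the fingers and grip below 0.3 N), for 0.3 s.
3. the release lever is pushed while the handle is still down and untouched (contact force between any of the arm, the fingers and paddle above 0.5 N and value of joint handle above 0.75 rad and contact force between each of the arm, the fingers and grip below 0.3 N).
At the end, for the whole second after the job is handed in: The clamp is open again (handle within 0.1 rad of fully raised), the lid is pushed in at least 4.5 of its 6 mm, and the pot stands upright (within 0.1 rad) and still, within 5 mm of home in the vee (value of joint handle below 0.1 rad and value of joint lid above 0.0045 m and distance between pot and home below 0.005 m and angle between pot's own z axis and vertical below 0.1 rad and linear speed of pot below 0.02 m/s); the robot touches nothing.
It fails at once if the pot is rammed against the vee (over 20 N) while the clamp is open (contact force between pot and vee above 20 N and value of joint handle below 0.25 rad).
It fails at once if the lid is pressed by the robot with more than 15 N (contact force between any of the arm, the fingers and cap above 15 N).
It fails at once if the clamp presses the lid while the pot is more than 5 mm from home (horizontal distance between pot and home above 0.005 m and value of joint lid above 0.0025 m).
It fails at once if the handle's grip is pushed with more than 30 N, or the release paddle with more than 20 N (contact force between any of the arm, the fingers and grip above 30 N or contact force between any of the arm, the fingers and paddle above 20 N).
It fails at once if a bystander is moved more than 30 mm (distance of any of pot2, lid2, spatula, bottle, beaker, bone, marker from where it was at the start of the episode above 0.03 m).
It also fails if it takes over 72 s, if anything falls off the work surface, if the arm or the gripper's body presses on something with over 40 N, if the wrist force passes 120 N, or if a joint passes its speed limit or range.

## Robot

A 6-joint arm with a two-finger parallel gripper is mounted at the origin on the work surface. World frame = base frame: x ahead of the robot, y to its left, z up, the work surface at z = 0. Lengths are in m, angles in rad, forces in N, time in s.
With the tool pointing down it reaches from about 0.425 to 0.95 m from the base axis. Payload 3.5 kg.
Tool frame: the origin (TCP) lies at the very end of the fingers, on their centre line; the grasp point (between the pads) lies 19 mm behind it; y points along the fingers, z is the direction in which the jaws open and shut, and the axes are right-handed (so a half turn about y gives the same grasp; the last joint's range is limited). The gripper opens to 85 mm and grips with 20 to 120 N. Pads are 22 mm wide; open, the fingers measure 114 mm over their backs; the gripper's body (76 mm by 85 mm) begins 54 mm behind the grasp point. The pads swing forward as they close: fully open they stand 13 mm farther back than shut.
Start: joints at [1.193, 0.286, 1.577, -0, 1.279, -0.15], TCP at [0.152, 0.658, 0.193] pointing down, gripper open.
Joint ranges: [-2.77, 2.77], [-0.9, 2.22], [0.21, 2.48], [-1.53, 4.67], [0.24, 2.81], [-2.84, 2.84]. Speed limits (rad/s): [2.79, 2.79, 3.14, 3.14, 3.14, 3.14].

## Interface

Orientations are given as a unit quaternion [x, y, z, w].
In Python, from plant import ctrl, cams gives the robot as it stands.
- The arm moves only by the tool play_rows, never from a script. Its argument "steps" is a list of rows, each an object of numbers: "claw": the finger opening in cm, from 0 to 8.54; "tx", "ty", "tz": the shift along the tool's x, y, z in cm; "ax", "ay", "az": the turn, a rotation vector about the tool's x, y, z in degrees. A call has 1 to 12 rows; each row is the pose to reach, as a shift and turn from the pose commanded when the call began, along the tool's axes at that moment; what a row does not reach only later rows make up. A row lasts 1/12 s, in which the tool goes at most 41.7 mm and 7.16 degrees, less where a joint would pass 70% of its speed; a pose out of reach is approached as far as the arm can. A call with a gripper value outside its range is refused whole. The fingers move at their own pace and stop on an object; "grip_force" is the grip in N (left out, the last holds). Time passes only in rows, so rows that repeat a pose let the fingers close. It gives the time, the measured TCP pose, the force and the opening at its end, in the units of the state.
- ctrl.get_state(): the state, without advancing time (a new reading comes with each control period).
- cams.read_camera(name): name is "scene" or "side" or "wrist"; returns (picture, depth): 400x640x3 uint8, blue, green, red; 400x640 float32, m along the optical axis (not along the pixel's ray), 0 where there is no reading.
- cams.camera_model(name): a dict with "intrinsics" (3x3 intrinsics, pixels), "rvec" (rotation vector, rad) and "tvec" (3), from world to camera coordinates, as OpenCV has them; the wrist camera has in their place "tool_from_camera" (4x4, takes a point from camera to tool coordinates, whose origin is the TCP and whose axes are the tool frame's). Camera axes: x right, y down, z forward; pixel columns grow to the right and rows downward; lengths in m; the calibration is good to about 2 mm. A picture is of the moment at which its call begins: read the wrist's pose just before it. camera_model takes no time and is no camera call.
- ctrl.sign_off(): hands the job in, once; it reports no verdict.
The state is a dict: "time": time; "qpos": joint angles; "dq": joint speeds; "joint_efforts": joint torques, N m; "eef_pos": TCP position; "tcp_rot": TCP orientation; "contact_force": force on the tool from outside, world axes, zero at the start; "wrist_torque": the same for the moment, N m; "opening": opening from 0.0 (shut) to 1.0 (fully open).
Only numpy, scipy, OpenCV 4.12 (cv2) and the standard library are available. Lean on these libraries where they do the work, as an engineer would, in place of code of your own. Each camera call takes 0.05 s, during which the arm holds its last target.

## Working session

There is one attempt and no reset: what is moved stays moved. The work goes in short steps, Python scripts to look and compute and a tool call to move; the robot and the scene stay as the last step left them, time stands still between calls to the robot, and variables do not carry over. Pictures are saved under pics/ and viewed, and the job is handed in when it is done.

Besides the shell and the picture viewer there is one more tool, called after "Emit:" by a JSON object that holds its "op" and its "data". play_rows: Moves the arm, as the interface text tells. Its arguments: {"type":"object","properties":{"steps":{"type":"array","items":{"type":"object","properties":{"claw":{"type":"number"},"tx":{"type":"number"},"ty":{"type":"number"},"tz":{"type":"number"},"ax":{"type":"number"},"ay":{"type":"number"},"az":{"type":"number"}}}},"grip_force":{"type":"number"}},"required":["steps"]}

```bash
ls; mkdir -p pics
cat > h.py <<'E'
import numpy as np, cv2
from plant import ctrl, cams
from scipy.spatial.transform import Rotation as R
def cam(n):
    m=cams.camera_model(n); K=np.array(m['intrinsics'])
    if n=='wrist':
        s=ctrl.get_state(); T=np.eye(4); T[:3,:3]=R.from_quat(s['tcp_rot']).as_matrix(); T[:3,3]=s['eef_pos']
        T=T@np.array(m['tool_from_camera']); return K,T[:3,:3],T[:3,3]
    Rm=cv2.Rodrigues(np.array(m['rvec'],float))[0]; t=np.array(m['tvec'],float).ravel()
    return K,Rm.T,-Rm.T@t
def ray(c,u,v):
    K,A,o=c; d=A@np.linalg.inv(K)@np.array([u,v,1.]); return o,d
def plane(c,u,v,z):
    o,d=ray(c,u,v); return o+d*(z-o[2])/d[2]
def dpt(c,D,u,v):
    o,d=ray(c,u,v); return o+d*D[v,u]
def proj(c,p):
    K,A,o=c; q=K@(A.T@(np.array(p)-o)); return q[:2]/q[2]
def snap(n,f):
    c=cam(n); I,D=cams.read_camera(n); cv2.imwrite('pics/'+f+'.png',I); np.savez('/tmp/'+f,I=I,D=D,K=c[0],A=c[1],o=c[2]); return c,I,D
def load(f):
    z=np.load('/tmp/'+f+'.npz'); return (z['K'],z['A'],z['o']),z['I'],z['D']
E
python3 - <<'E'
from h import *
for n in('scene','side','wrist'): c,I,D=snap(n,n+'0'); print(n,c[2].round(3),c[1][:,2].round(2))
s=ctrl.get_state(); print(s)
E
```

```text
pics
scene [ 1.121 -0.765  1.049] [-0.44  0.61 -0.66]
side [0.213 1.022 0.854] [ 0.26 -0.79 -0.56]
wrist [0.075 0.677 0.374] [ 0.3  -0.07 -0.95]
{'time': 0.15, 'qpos': array([ 1.19300250e+00,  2.87004310e-01,  1.57780405e+00, -3.25545047e-05,
        1.27857658e+00, -1.50029378e-01]), 'dq': array([-0.00200156, -0.00189327, -0.00351542,  0.00041551,  0.0003158 ,
       -0.00123567]), 'joint_efforts': array([ 5.16481196e-04, -4.06603539e+01, -2.93142432e+01, -1.74439792e-04,
        3.97595577e-03,  1.87644912e-05]), 'eef_pos': array([0.15220642, 0.65704303, 0.19225674]), 'tcp_rot': array([ 0.70314114, -0.08050427,  0.08019495, -0.70191194]), 'contact_force': array([ 0.0122394 , -0.45018201, -0.30283177]), 'wrist_torque': array([0.05480864, 0.01612219, 0.01217929]), 'opening': 1.0008653653418726}
```

View pics/scene0.png

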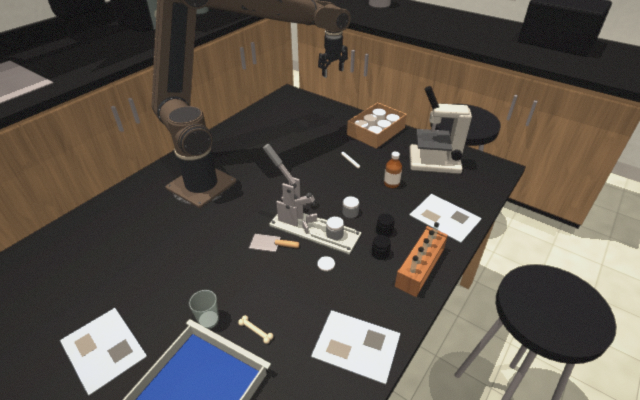

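View pics/side0.png

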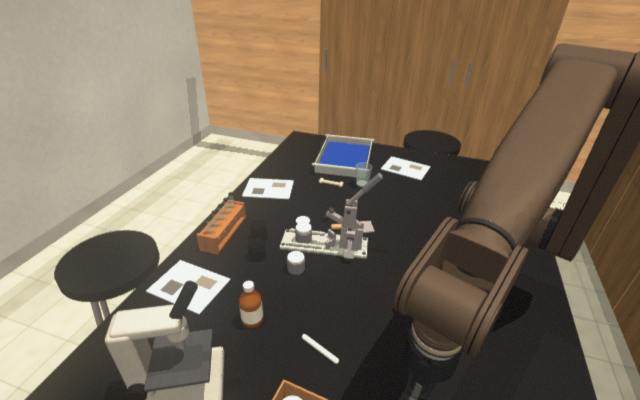

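View pics/wrist0.png

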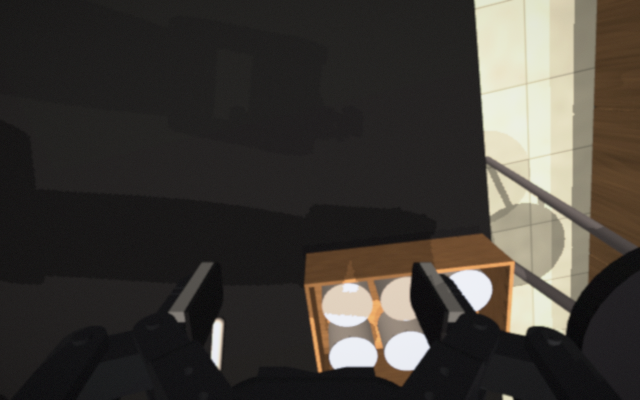

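The scene view shows the clamp at about (310,215). Its tower and raised handle (280,160) are on the robot side, and the mouth points away from the robot. Candidates for the pot are the one on the plate at (335,228), pot2 on the bench at (351,207), and black ones at (385,225) and (381,247). I'll take close crops to check.

Run:
```python
from h import *
c,I,D=load('scene0'); a=cv2.resize(I[130:280,235:400],None,fx=4.8,fy=4,interpolation=cv2.INTER_CUBIC); cv2.imwrite('pics/c1.png',cv2.resize(I[135:275,240:400],(800,600)[:1]+(600,) if 0 else (800,600),interpolation=cv2.INTER_CUBIC))
c,I,D=load('side0'); cv2.imwrite('pics/c2.png',cv2.resize(I[165:285,260:420],(800,600),interpolation=cv2.INTER_CUBIC))
```

```text
(no output)
```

View pics/c1.png

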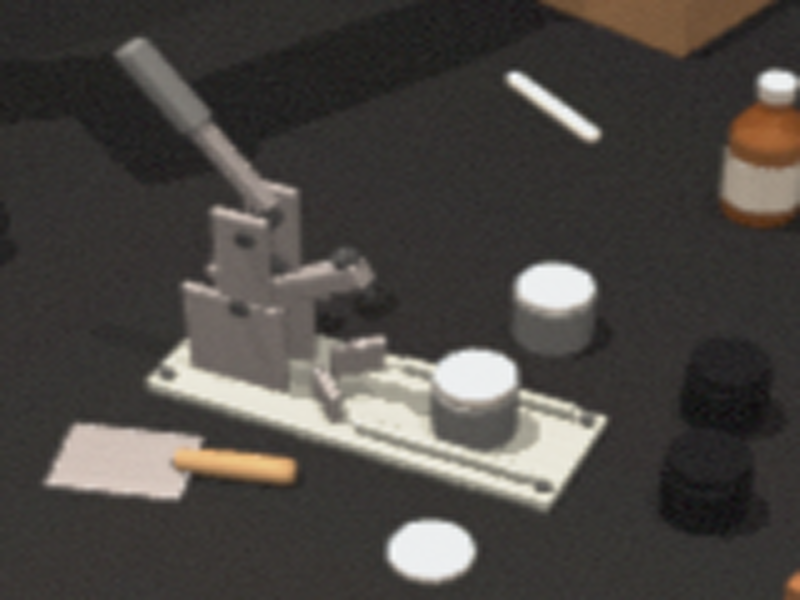

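View pics/c2.png

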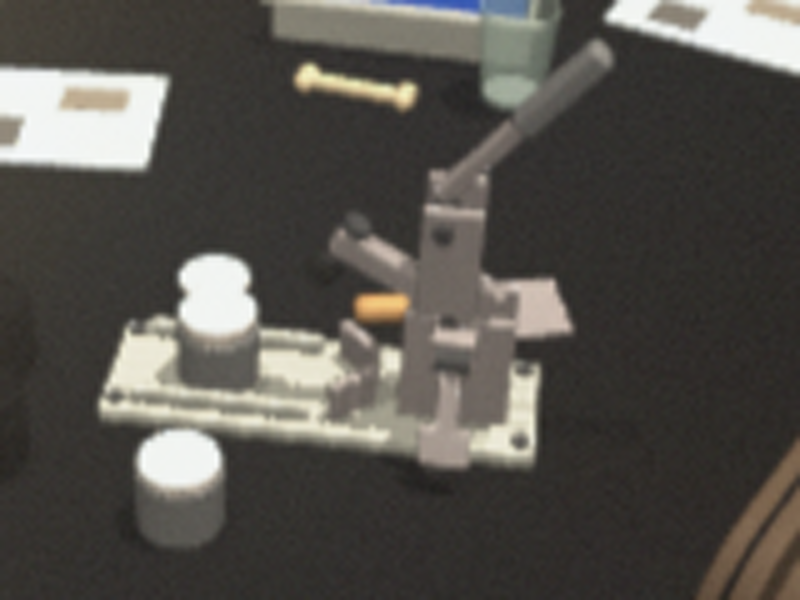

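```bash
cat > m.py <<'E'
from h import *
def cloud(c,I,D):
    K,A,o=c; v,u=np.mgrid[0:400,0:640]; d=np.stack([u,v,np.ones_like(u)],-1)@np.linalg.inv(K).T@A.T
    P=o+d*D[...,None]; P[D==0]=np.nan; return P
E
python3 - <<'E'
from m import *
B={'scene0':(255,185,375,260),'side0':(270,220,380,262)}
for f in B:
    c,I,D=load(f); P=cloud(c,I,D); u0,v0,u1,v1=B[f]
    hsv=cv2.cvtColor(I,cv2.COLOR_BGR2HSV)
    m=np.zeros((400,640),np.uint8); m[v0:v1,u0:u1]=1
    print(f, 'z at sample', P[240,330] if f=='scene0' else P[245,300], I[240,330], I[245,300])
    mm=(m>0)&(abs(P[...,2]-.012)<.006)&(I.max(2)>90)
    mm=cv2.morphologyEx(mm.astype(np.uint8),cv2.MORPH_OPEN,np.ones((2,2)))
    n,l,st,_=cv2.connectedComponentsWithStats(mm); k=1+st[1:,4].argmax(); 
    X=np.array([plane(c,x,y,.012)[:2] for y,x in zip(*np.where(l>0)) if 1])
    r=cv2.minAreaRect((X*1000).astype(np.float32)); print(len(X),r); print(cv2.boxPoints(r).round(1).tolist())
    o=I.copy(); o[l>0]=(0,0,255); 
    cv2.imwrite('pics/m_%s.png'%f,cv2.resize(o[v0-20:v1+20,u0-20:u1+20],None,fx=5,fy=5,interpolation=0))
E
```

```text
scene0 z at sample [0.58520078 0.02799193 0.02457583] [193 211 214] [45 46 50]
1110 ((516.1053466796875, 16.73571014404297), (298.1111145019531, 168.85784912109375), 10.226025581359863)
[[354.3999938964844, 73.4000015258789], [384.3999938964844, -92.80000305175781], [677.7999877929688, -39.900001525878906], [647.7999877929688, 126.30000305175781]]
side0 z at sample [0.56802064 0.11024118 0.0174795 ] [168 179 192] [122 138 140]
922 ((497.07867431640625, 34.97308349609375), (298.186767578125, 172.80068969726562), 9.350293159484863)
[[335.8999938964844, 96.0], [364.0, -74.5], [658.2000122070312, -26.100000381469727], [630.2000122070312, 144.39999389648438]]
```

View pics/m_scene0.png

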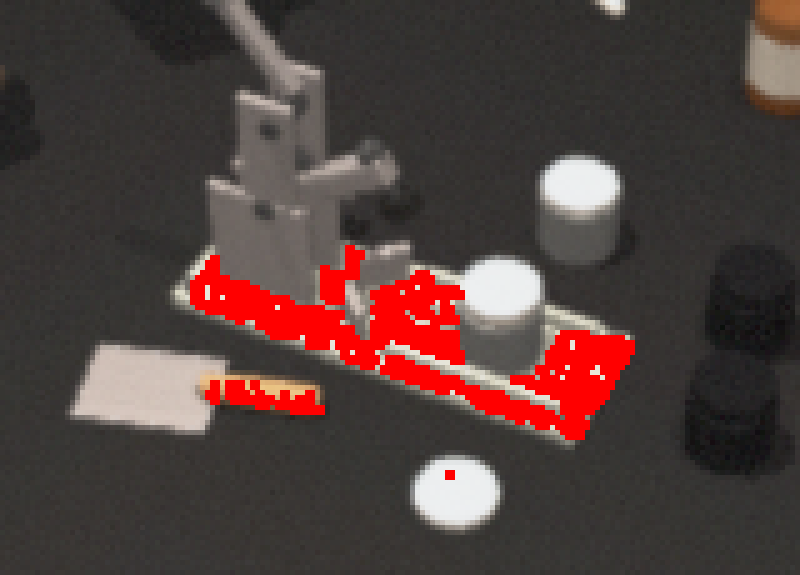

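View pics/m_side0.png

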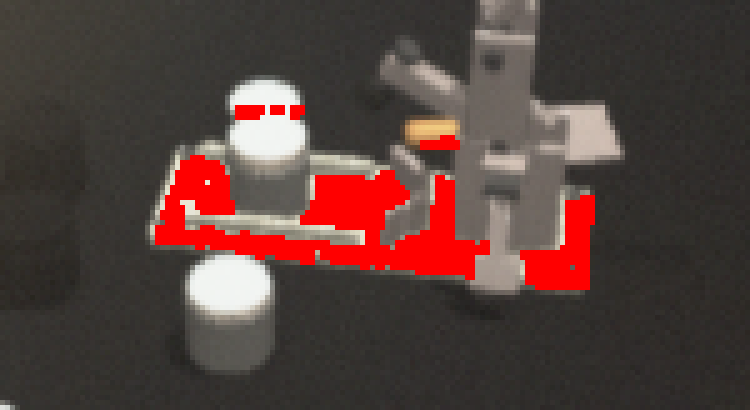

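Run:
```python
from m import *
S={'scene0':[(273.6,222),(357.6,233),(348.6,248.4)],'side0':[(283,244.4),(288.6,230),(364,253),(365,239)]}
for f in S:
    c,I,D=load(f)
    for p in S[f]: print(f,p,plane(c,*p,.012).round(4))
    # cream mask, hue stats
    hsv=cv2.cvtColor(I,cv2.COLOR_BGR2HSV)
# plate extents by clean depth mask w/ bigger tolerance
B={'scene0':(255,185,375,260),'side0':(270,220,380,262)}
for f in B:
    c,I,D=load(f); P=cloud(c,I,D); u0,v0,u1,v1=B[f]
    m=np.zeros((400,640),bool); m[v0:v1,u0:u1]=1
    b,g,r=[I[...,i].astype(int) for i in range(3)]
    mm=m&(I.max(2)>75)&(g-b>6)&(r-g<16)  # cream: greenish vs purple-grey steel
    n,l,st,_=cv2.connectedComponentsWithStats(mm.astype(np.uint8)); k=1+st[1:,4].argmax()
    mm=l==k
    o=I.copy(); o[mm]=(0,0,255); cv2.imwrite('pics/n_%s.png'%f,cv2.resize(o[v0-20:v1+20,u0-20:u1+20],None,fx=5,fy=5,interpolation=0))
    X=np.array([plane(c,x,y,.012)[:2] for y,x in zip(*np.where(mm))])
    r=cv2.minAreaRect((X*1000).astype(np.float32)); print(f,len(X),r)
    print(np.median(P[mm][:,2]))
```

```text
scene0 (273.6, 222) [ 0.3738 -0.0062  0.012 ]
scene0 (357.6, 233) [0.6352 0.1176 0.012 ]
scene0 (348.6, 248.4) [0.6482 0.0425 0.012 ]
side0 (283, 244.4) [0.6269 0.1213 0.012 ]
side0 (288.6, 230) [0.6393 0.0401 0.012 ]
side0 (364, 253) [0.3516 0.0693 0.012 ]
side0 (365, 239) [ 0.3646 -0.0048  0.012 ]
scene0 1487 ((503.6435852050781, 51.52478790283203), (304.1421813964844, 114.141845703125), 10.033684730529785)
nan
side0 1805 ((493.2105712890625, 33.93389129638672), (338.8038330078125, 212.11639404296875), 19.787107467651367)
nan
```

View pics/n_scene0.png

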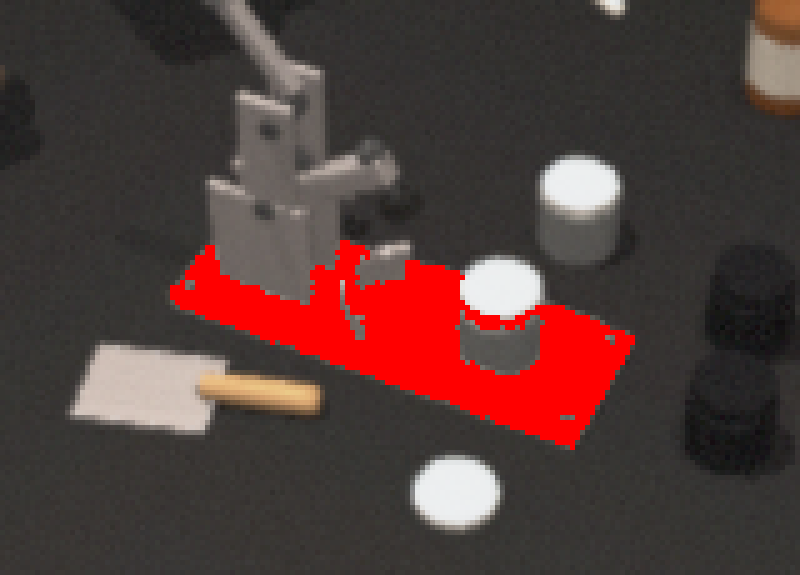

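View pics/n_side0.png

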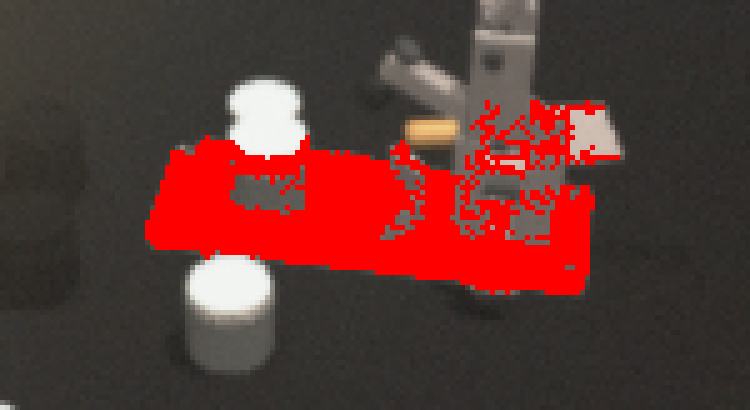

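```bash
cat >> h.py <<'E'
def axes(s=None):
    s=s or ctrl.get_state(); return R.from_quat(s['tcp_rot']).as_matrix()
def go(p,Rt=None):
    s=ctrl.get_state(); A=axes(s); d=A.T@(np.array(p)-s['eef_pos'])*100
    rv=np.zeros(3) if Rt is None else np.degrees(R.from_matrix(A.T@Rt).as_rotvec())
    print('shift cm',d.round(2),'turn deg',rv.round(1)); return d,rv
E
python3 - <<'E'
from h import *
s=ctrl.get_state(); print(axes(s).round(3)); print(np.array(cams.camera_model('wrist')['tool_from_camera']).round(3),cams.camera_model('wrist')['intrinsics'])
q=s['qpos'];z=lambda a:R.from_euler('z',a).as_matrix();y=lambda a:R.from_euler('y',a).as_matrix()
print((z(q[0])@y(q[1])@y(q[2])@z(q[3])@y(q[4])@z(q[5])).round(3))
E
```

```text
[[ 0.974 -0.001  0.226]
 [-0.226 -0.002  0.974]
 [-0.    -1.    -0.002]]
[[ 0.     0.95   0.313 -0.08 ]
 [-0.    -0.313  0.95  -0.182]
 [ 1.    -0.     0.     0.002]
 [ 0.     0.     0.     1.   ]] [[326.92588272   0.         316.03244598]
 [  0.         326.92588272 200.25266927]
 [  0.           0.           1.        ]]
[[-0.226 -0.974 -0.001]
 [-0.974  0.226 -0.002]
 [ 0.002  0.    -1.   ]]
```

```bash
cat >> h.py <<'E'
def ori(phi,t):
    f=np.array([np.cos(phi),np.sin(phi),0]); Z=np.array([0,0,1.])
    x=np.cos(t)*f-np.sin(t)*Z; y=-np.sin(t)*f-np.cos(t)*Z; return np.stack([x,y,np.cross(x,y)],1)
E
python3 - <<'E'
from h import *
go([.48,.06,.38],ori(np.radians(9.3),0))
E
```

```text
shift cm [ 45.41 -18.69 -50.79] turn deg [  0.1 -22.3  -0. ]
```

Emit:
{"op": "play_rows", "data": {"steps": [{"ty":-4},{"ty":-8},{"tx":3,"ty":-11,"tz":-3,"ay":-4},{"tx":6,"ty":-13,"tz":-6,"ay":-8},{"tx":9,"ty":-15,"tz":-9,"ay":-12},{"tx":12,"ty":-17,"tz":-12,"ay":-16},{"tx":15,"ty":-18.7,"tz":-15,"ay":-20},{"tx":17,"ty":-18.7,"tz":-18,"ay":-22},{"tx":20,"ty":-18.7,"tz":-21,"ay":-22.3},{"tx":22,"ty":-18.7,"tz":-24,"ay":-22.3},{"tx":24,"ty":-18.7,"tz":-26,"ay":-22.3},{"tx":24,"ty":-18.7,"tz":-26,"ay":-22.3}]}}

```text
invalid input at $.steps[0]: expected keys claw, tx, ty, tz, ax, ay, az
```

Run:
```python
from h import *
s=ctrl.get_state();print(s['time'],s['eef_pos'],s['qpos'].round(3),s['contact_force'])
go([.48,.06,.38],ori(np.radians(9.3),0))
```

```text
0.15 [0.15220642 0.65704303 0.19225674] [ 1.193  0.287  1.578 -0.     1.279 -0.15 ] [ 0.0122394  -0.45018201 -0.30283177]
shift cm [ 45.41 -18.69 -50.79] turn deg [  0.1 -22.3  -0. ]
```

Emit:
{"op": "play_rows", "data": {"steps": [{"claw":0,"tx":0,"ty":-4,"tz":0,"ax":0,"ay":0,"az":0},{"claw":0,"tx":0,"ty":-8,"tz":0,"ax":0,"ay":0,"az":0},{"claw":0,"tx":2,"ty":-11,"tz":-2,"ax":0,"ay":-5,"az":0},{"claw":0,"tx":4,"ty":-14,"tz":-4,"ax":0,"ay":-10,"az":0},{"claw":0,"tx":6.5,"ty":-16,"tz":-6.5,"ax":0,"ay":-15,"az":0},{"claw":0,"tx":9,"ty":-18,"tz":-9,"ax":0,"ay":-20,"az":0},{"claw":0,"tx":12,"ty":-18.7,"tz":-12,"ax":0,"ay":-22.3,"az":0},{"claw":0,"tx":15,"ty":-18.7,"tz":-15,"ax":0,"ay":-22.3,"az":0},{"claw":0,"tx":18,"ty":-18.7,"tz":-18,"ax":0,"ay":-22.3,"az":0},{"claw":0,"tx":21,"ty":-18.7,"tz":-21,"ax":0,"ay":-22.3,"az":0},{"claw":0,"tx":24,"ty":-18.7,"tz":-24,"ax":0,"ay":-22.3,"az":0},{"claw":0,"tx":27,"ty":-18.7,"tz":-27,"ax":0,"ay":-22.3,"az":0}]}}

```text
time: 1.15
eef_pos: [0.3521, 0.336, 0.3801]
tcp_rot: [0.705, 0.057, -0.057, -0.705]
contact_force: [0.8, 0.1, 0.1]
opening: 0.001
```

Run:
```python
from h import *
s=ctrl.get_state();print(s['time'],s['eef_pos'],s['qpos'].round(3),s['contact_force'])
go([.48,.06,.38],ori(np.radians(9.3),0))
```

```text
1.15 [0.35209047 0.33602553 0.38011943] [ 0.553 -0.22   1.764 -0.     1.598 -1.179] [0.81884713 0.09352211 0.1123472 ]
shift cm [ 8.17e+00  1.00e-02 -2.93e+01] turn deg [ 0. -0.  0.]
```

Emit:
{"op": "play_rows", "data": {"steps": [{"claw":0,"tx":1,"ty":0,"tz":-4,"ax":0,"ay":0,"az":0},{"claw":0,"tx":2,"ty":0,"tz":-8,"ax":0,"ay":0,"az":0},{"claw":0,"tx":3.2,"ty":0,"tz":-12,"ax":0,"ay":0,"az":0},{"claw":0,"tx":4.4,"ty":0,"tz":-16,"ax":0,"ay":0,"az":0},{"claw":0,"tx":5.5,"ty":0,"tz":-20,"ax":0,"ay":0,"az":0},{"claw":0,"tx":6.6,"ty":0,"tz":-24,"ax":0,"ay":0,"az":0},{"claw":0,"tx":7.5,"ty":0,"tz":-27,"ax":0,"ay":0,"az":0},{"claw":0,"tx":8.2,"ty":0,"tz":-29.3,"ax":0,"ay":0,"az":0},{"claw":0,"tx":8.2,"ty":0,"tz":-29.3,"ax":0,"ay":0,"az":0},{"claw":0,"tx":8.2,"ty":0,"tz":-29.3,"ax":0,"ay":0,"az":0}]}}

```text
time: 1.98
eef_pos: [0.4798, 0.061, 0.3796]
tcp_rot: [-0.705, -0.056, 0.057, 0.705]
contact_force: [-0.5, 0.4, -0.2]
opening: -0.004
```

Run:
```python
from h import *
snap('wrist','w1')
s=ctrl.get_state();print(s['time'],s['eef_pos'],s['qpos'].round(3),s['contact_force'])
```

```text
2.0333 [0.47954425 0.06192725 0.37991891] [-8.200e-02 -2.270e-01  1.770e+00  1.000e-03  1.600e+00 -1.813e+00] [-0.43378048  0.53562133 -0.15223448]
```

View pics/w1.png

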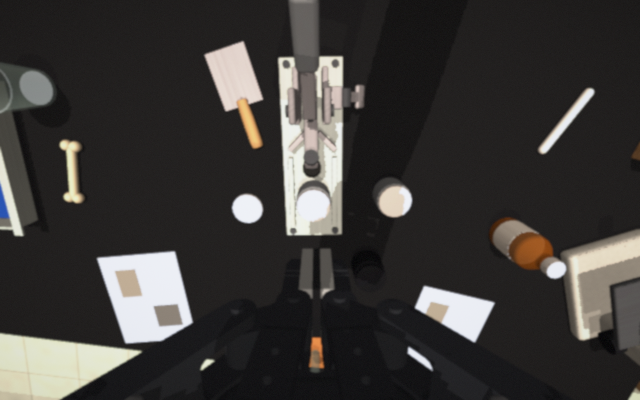

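Run:
```python
from h import *
c,I,D=load('w1'); cv2.imwrite('pics/w1c.png',cv2.resize(I[45:245,260:400],(560,800)[:2],interpolation=cv2.INTER_CUBIC)[:600]); cv2.imwrite('pics/w1d.png',cv2.resize(I[125:245,260:400],(700,600),interpolation=cv2.INTER_CUBIC))
```

```text
(no output)
```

View pics/w1c.png

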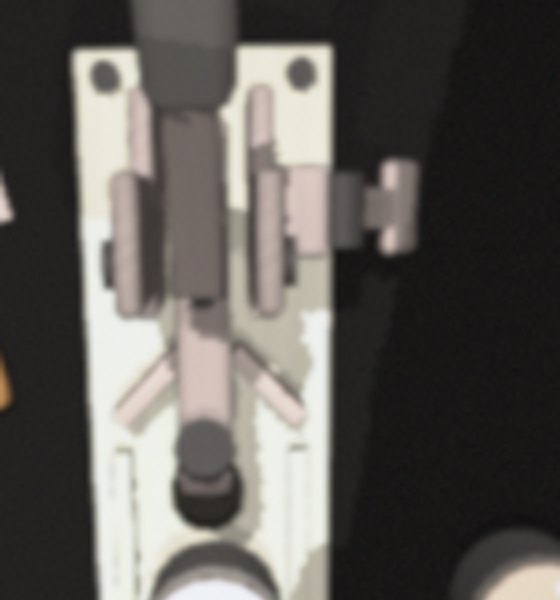

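View pics/w1d.png

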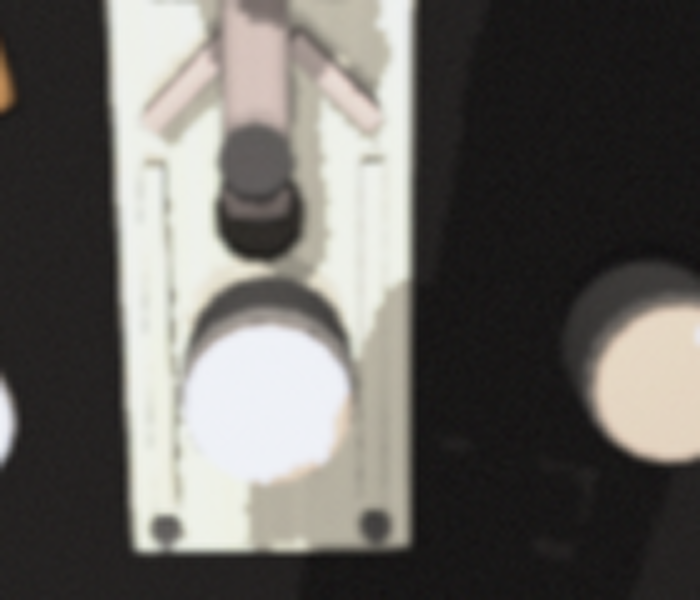

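Run:
```python
from h import *
c,I,D=load('w1')
a=lambda X,Y:(260+X/4-.4,45+Y/4-.4); b=lambda X,Y:(260+X/5-.4,125+Y/5-.4)
sc=np.array([plane(c,*p,.012) for p in (a(105,76),a(302,72),b(166,529),b(375,525))])
co=np.array([plane(c,*p,.012) for p in (a(72,48),a(332,45),b(135,551),b(412,549))])
for q in(sc,co):
    print(q.round(4).tolist(), 'centre',q.mean(0).round(4)); d=q[:2].mean(0)-q[2:].mean(0); print('len',np.linalg.norm(d),'wid',np.linalg.norm(q[0]-q[1]),np.linalg.norm(q[2]-q[3]),'dir deg',np.degrees(np.arctan2(d[1],d[0])))
    e=q[1]-q[0]; e2=q[3]-q[2]; print(np.degrees(np.arctan2(e[1],e[0])),np.degrees(np.arctan2(e2[1],e2[0])))
L=plane(c,*b(267,402),.071); print('lid',L, 'r',np.linalg.norm(plane(c,*b(349,402),.071)-L))
g=b(267,402); print(D[int(g[1]),int(g[0])], (c[1].T@(L-c[2]))[2])
for n in('scene0','side0'):
    cc,_,_=load(n); print(n,proj(cc,L), [proj(cc,p).round(1).tolist() for p in sc])
```

```text
[[0.3656, -0.0031, 0.012], [0.352, 0.0723, 0.012], [0.643, 0.0459, 0.012], [0.6294, 0.1209, 0.012]] centre [0.4975 0.059  0.012 ]
len 0.2816456618315123 wid 0.07663950450337295 0.07625425830858462 dir deg -170.01265553118952
100.1738238652456 100.2607704980289
[[0.3576, -0.017, 0.012], [0.3407, 0.082, 0.012], [0.6534, 0.0359, 0.012], [0.6366, 0.136, 0.012]] centre [0.4971 0.0592 0.012 ]
len 0.3006496891192033 wid 0.1005235726081096 0.10152528023856759 dir deg -169.76190227306049
99.706554593527 99.52162529367014
lid [0.56865142 0.07200186 0.071     ] r 0.026029679543148672
0.51736325 0.5188686127106592
scene0 [333.7615456  219.92969773] [[272.3, 220.5], [283.3, 206.9], [347.8, 247.0], [356.7, 231.7]]
side0 [303.66375314 226.2565332 ] [[364.6, 239.2], [363.7, 253.5], [287.1, 230.7], [282.4, 244.2]]
```

```bash
cat > cl.py <<'E'
from m import *
phi=np.radians(10.0); home=np.array([.4973,.0591,0])
C=ori(phi,0); f=C[:,0]; side=C[:,2]   # clamp x=-f, clamp y=-side
def W(x,y,z): return home-f*x-side*y+np.array([0,0,z])   # clamp m -> world
def toC(p): d=np.asarray(p)-home; return np.stack([-(d@f),-(d@side),d[...,2]],-1)
E
python3 - <<'E'
from cl import *
c,I,D=load('w1'); Q=toC(cloud(c,I,D))*1000
for n,(u,v) in {'padedge':(311,176),'pad':(311,174),'knob':(311,157),'jawarm':(311,140),'handle':(308,90),'griptip':(307,30),'paddle':(359,96),'paddle2':(357,98),'tower':(326,100),'vee':(330,147),'lid':(313,205),'plate':(336,190)}.items(): print(n,Q[v,u].round(1))
# all points in jaw zone
m=np.isfinite(Q[...,0])&(abs(Q[...,1])<30)&(Q[...,0]>-60)&(Q[...,0]<50)&(Q[...,2]>80)&(Q[...,2]<300)
print('jaw zone min x,z', Q[m].min(0),Q[m].max(0))
c2,I2,D2=load('side0'); Q2=toC(cloud(c2,I2,D2))*1000
m=np.isfinite(Q2[...,0])&(abs(Q2[...,1])<30)&(Q2[...,0]>-60)&(Q2[...,0]<40)&(Q2[...,2]>78)&(Q2[...,2]<300)
print(m.sum(),Q2[m].min(0),Q2[m].max(0))
E
```

```text
padedge [-12.2   0.9 123.5]
pad [ -8.4   0.8 127.6]
knob [ 20.1  -0.2 155. ]
jawarm [ 38.4  -0.3 134. ]
handle [9.91e+01 1.00e-01 2.26e+02]
griptip [141.9  -1.4 284.4]
paddle [ 91.  -72.4  45.7]
paddle2 [ 88.3 -68.5  53.6]
tower [ 88.8 -18.5 186.3]
vee [ 14.5 -28.7  42.1]
lid [-72.   -0.3  72.4]
plate [-61.9 -39.5  24.6]
jaw zone min x,z [-14.99267556 -13.13050859 113.31851191] [ 49.47486052  11.70834427 160.97151792]
144 [-13.17822202 -15.2371039  109.66876078] [ 39.91643996  11.23653295 159.26187099]
```

Run:
```python
from cl import *
c,I,D=load('w1'); Q=toC(cloud(c,I,D))*1000
m=np.isfinite(Q[...,0])&(Q[...,2]>20)&(Q[...,2]<120)&(Q[...,0]<-80)&(Q[...,0]>-330)&(abs(Q[...,1])<160)
n,l,st,ce=cv2.connectedComponentsWithStats(m.astype(np.uint8))
for k in range(1,n):
    if st[k,4]>30: q=Q[l==k]; print(st[k,4],ce[k].round(),q.min(0).round(),q.max(0).round())
c,I,D=load('scene0')
for p in((381,240),(385,218),(351,203)): print(p,toC(plane(c,*p,.055))*1000)
go(W(-.14,0,.10),ori(phi,np.radians(30)))
```

```text
125 [293. 215.] [-129.   32.   22.] [-80.  40.  27.]
129 [335. 214.] [-128.  -42.   23.] [-81. -34.  28.]
303 [394. 210.] [-100. -160.   29.] [ -80. -106.   57.]
285 [314. 214.] [-100.  -27.   69.] [-80.  24.  74.]
1007 [369. 273.] [-240. -126.   20.] [-186.  -70.   63.]
(381, 240) [-237.19660914    2.25308842   55.        ]
(385, 218) [-215.30086259  -97.54520968   55.        ]
(351, 203) [ -84.88395778 -117.13719523   55.        ]
shift cm [15.73 27.98 -0.39] turn deg [-0.3 -0.8 29.9]
```

Run:
```python
from cl import *
go(W(-.122,0,.25),ori(phi,np.radians(30)));go(W(-.122,0,.03),ori(phi,np.radians(30)))
```

```text
shift cm [13.92 12.98 -0.4 ] turn deg [-0.3 -0.8 29.9]
shift cm [13.94 34.98 -0.42] turn deg [-0.3 -0.8 29.9]
```

Emit:
{"op": "play_rows", "data": {"steps": [{"claw":0,"tx":3,"ty":1,"tz":0,"ax":0,"ay":0,"az":6},{"claw":0,"tx":6,"ty":3,"tz":-0.1,"ax":-0.1,"ay":-0.2,"az":12},{"claw":0,"tx":9,"ty":5,"tz":-0.2,"ax":-0.2,"ay":-0.4,"az":18},{"claw":0,"tx":11.5,"ty":8,"tz":-0.3,"ax":-0.3,"ay":-0.6,"az":24},{"claw":0,"tx":14,"ty":10,"tz":-0.4,"ax":-0.3,"ay":-0.8,"az":29.9},{"claw":0,"tx":14,"ty":13,"tz":-0.4,"ax":-0.3,"ay":-0.8,"az":29.9},{"claw":0,"tx":14,"ty":16,"tz":-0.4,"ax":-0.3,"ay":-0.8,"az":29.9},{"claw":0,"tx":14,"ty":19,"tz":-0.4,"ax":-0.3,"ay":-0.8,"az":29.9},{"claw":0,"tx":14,"ty":22,"tz":-0.4,"ax":-0.3,"ay":-0.8,"az":29.9},{"claw":0,"tx":14,"ty":24,"tz":-0.4,"ax":-0.3,"ay":-0.8,"az":29.9},{"claw":0,"tx":14,"ty":24,"tz":-0.4,"ax":-0.3,"ay":-0.8,"az":29.9},{"claw":0,"tx":14,"ty":24,"tz":-0.4,"ax":-0.3,"ay":-0.8,"az":29.9}]}}

```text
time: 3.03
eef_pos: [0.6173, 0.082, 0.1394]
tcp_rot: [0.697, -0.122, -0.243, -0.664]
contact_force: [0.1, -0.4, 0.1]
opening: 0.0
```

Run:
```python
from cl import *
snap('wrist','w2'); c,I,D=snap('scene','s2'); cv2.imwrite('pics/s2c.png',cv2.resize(I[100:300,220:440],(660,600),interpolation=cv2.INTER_CUBIC))
s=ctrl.get_state();print(s['time'],toC(s['eef_pos']),s['qpos'].round(3),s['contact_force'])
go(W(-.122,0,.03),ori(phi,np.radians(30)))
```

```text
3.1333 [-0.12420726 -0.00076166  0.14268857] [ 0.008  0.555  1.383 -0.086  1.716 -1.73 ] [-0.52773607 -0.60368352  0.20142395]
shift cm [ 5.39  9.9  -0.05] turn deg [0.2 0.1 0.3]
```

View pics/w2.png

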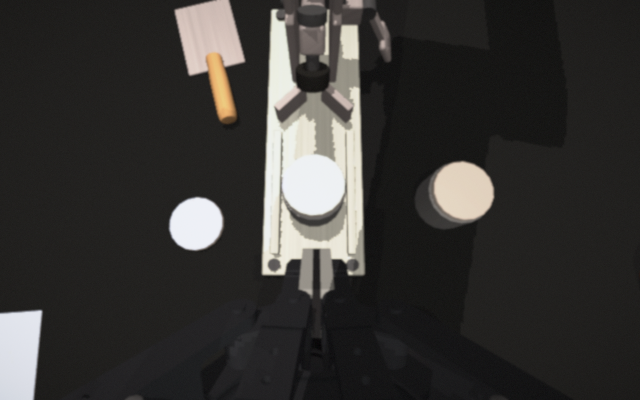

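View pics/s2c.png

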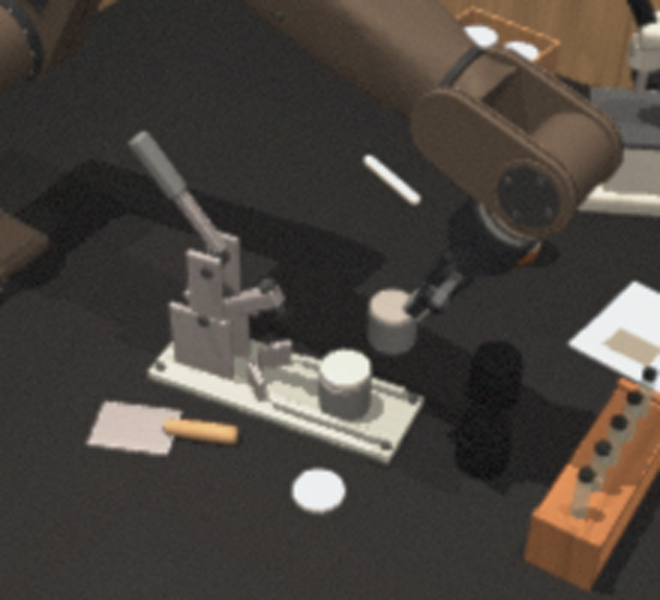

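Emit:
{"op": "play_rows", "data": {"steps": [{"claw":0,"tx":1.3,"ty":2.5,"tz":0,"ax":0,"ay":0,"az":0},{"claw":0,"tx":2.7,"ty":5,"tz":0,"ax":0,"ay":0,"az":0},{"claw":0,"tx":3.8,"ty":7,"tz":0,"ax":0,"ay":0,"az":0},{"claw":0,"tx":4.8,"ty":8.8,"tz":0,"ax":0,"ay":0,"az":0},{"claw":0,"tx":5.4,"ty":9.9,"tz":0,"ax":0,"ay":0,"az":0},{"claw":0,"tx":5.4,"ty":9.9,"tz":0,"ax":0,"ay":0,"az":0},{"claw":0,"tx":5.4,"ty":9.9,"tz":0,"ax":0,"ay":0,"az":0}]}}

```text
time: 3.72
eef_pos: [0.6169, 0.08, 0.029]
tcp_rot: [0.697, -0.121, -0.241, -0.664]
contact_force: [-1.1, 0.3, 0.9]
opening: -0.003
```

Run:
```python
from cl import *
c,I,D=snap('wrist','w3')
s=ctrl.get_state();print(s['time'],toC(s['eef_pos']),s['contact_force'])
go(W(-.112,0,.03),ori(phi,np.radians(30)))
go(W(-.042,0,.03),ori(phi,np.radians(30)))
```

```text
3.7667 [-0.12208526  0.00036297  0.02981537] [0.39603451 1.30686455 0.81324745]
shift cm [-0.89  0.48  0.04] turn deg [0.2 0.  0.3]
shift cm [-6.96  3.95  0.05] turn deg [0.2 0.  0.3]
```

View pics/w3.png

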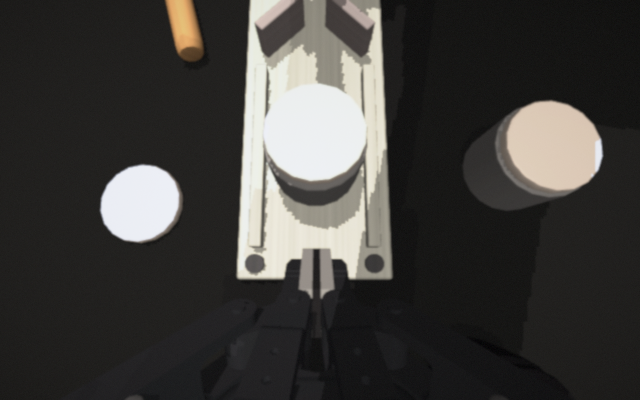

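Emit:
{"op": "play_rows", "data": {"steps": [{"claw":0,"tx":-0.5,"ty":0.29,"tz":0,"ax":0,"ay":0,"az":0},{"claw":0,"tx":-1.1,"ty":0.63,"tz":0,"ax":0,"ay":0,"az":0},{"claw":0,"tx":-1.7,"ty":0.97,"tz":0,"ax":0,"ay":0,"az":0},{"claw":0,"tx":-2.3,"ty":1.31,"tz":0,"ax":0,"ay":0,"az":0},{"claw":0,"tx":-2.9,"ty":1.65,"tz":0,"ax":0,"ay":0,"az":0},{"claw":0,"tx":-3.5,"ty":1.99,"tz":0,"ax":0,"ay":0,"az":0},{"claw":0,"tx":-4.1,"ty":2.33,"tz":0,"ax":0,"ay":0,"az":0},{"claw":0,"tx":-4.7,"ty":2.67,"tz":0,"ax":0,"ay":0,"az":0},{"claw":0,"tx":-5.2,"ty":2.96,"tz":0,"ax":0,"ay":0,"az":0},{"claw":0,"tx":-5.6,"ty":3.19,"tz":0,"ax":0,"ay":0,"az":0},{"claw":0,"tx":-5.9,"ty":3.36,"tz":0,"ax":0,"ay":0,"az":0},{"claw":0,"tx":-6,"ty":3.42,"tz":0,"ax":0,"ay":0,"az":0}]}}

```text
time: 4.77
eef_pos: [0.5477, 0.0677, 0.0279]
tcp_rot: [0.697, -0.122, -0.242, -0.664]
contact_force: [1.6, 0.7, 1.3]
opening: -0.001
```

Run:
```python
from cl import *
c,I,D=snap('wrist','w4')
s=ctrl.get_state();print(s['time'],toC(s['eef_pos']),s['contact_force'], 'along',-s['contact_force']@f)
go(W(-.039,0,.03),ori(phi,np.radians(30)))
```

```text
4.8167 [-0.05116038  0.00033318  0.02790437] [0.43940314 0.08504888 1.13612527] along -0.44749619758449993
shift cm [-1.16  0.42  0.03] turn deg [0.1 0.  0.1]
```

View pics/w4.png

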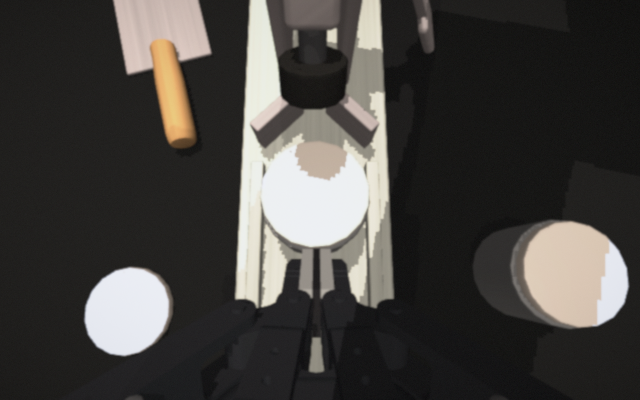

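Emit:
{"op": "play_rows", "data": {"steps": [{"claw":0,"tx":-0.13,"ty":0.06,"tz":0,"ax":0,"ay":0,"az":0},{"claw":0,"tx":-0.26,"ty":0.12,"tz":0,"ax":0,"ay":0,"az":0},{"claw":0,"tx":-0.39,"ty":0.18,"tz":0,"ax":0,"ay":0,"az":0},{"claw":0,"tx":-0.52,"ty":0.25,"tz":0,"ax":0,"ay":0,"az":0},{"claw":0,"tx":-0.65,"ty":0.32,"tz":0,"ax":0,"ay":0,"az":0},{"claw":0,"tx":-0.7,"ty":0.35,"tz":0,"ax":0,"ay":0,"az":0},{"claw":0,"tx":-0.7,"ty":0.35,"tz":0,"ax":0,"ay":0,"az":0}]}}

```text
time: 5.4
eef_pos: [0.5402, 0.0663, 0.0282]
tcp_rot: [0.697, -0.122, -0.242, -0.664]
contact_force: [0.1, 0.0, 0.6]
opening: -0.006
```

Run:
```python
from cl import *
c,I,D=snap('wrist','w5')
s=ctrl.get_state();print(s['time'],toC(s['eef_pos']),s['contact_force'], 'along',-s['contact_force']@f)
```

```text
5.45 [-0.04354071  0.00029334  0.02820101] [ 0.32060424  0.19291171 -0.3668799 ] along -0.34923230729131344
```

View pics/w5.png

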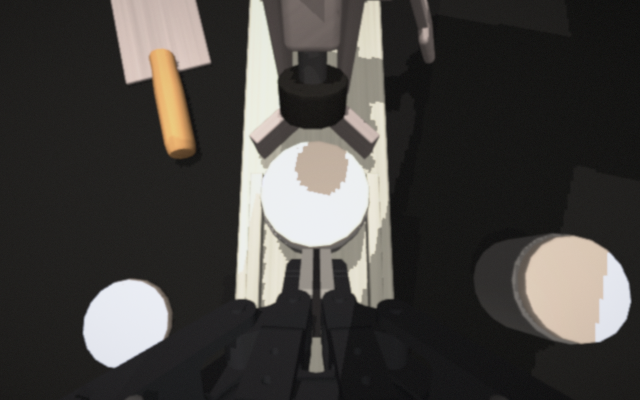

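Run:
```python
from cl import *
for n in('w4','w5'):
    c,I,D=load(n); q=toC(plane(c,315,194,.071)); print(n,q)
    Q=toC(cloud(c,I,D)); m=np.isfinite(Q[...,0])&(abs(Q[...,2]-.071)<.004)&(abs(Q[...,1])<.04)&(Q[...,0]<.02)&(Q[...,0]>-.1)
    (x,y),r=cv2.minEnclosingCircle((Q[m][:,:2]*1000).astype(np.float32)); print(x,y,r,np.median(Q[m],0))
```

```text
w4 [-0.03724329 -0.00056595  0.071     ]
-41.33983612060547 -2.0836524963378906 31.968557357788086 [-0.03798455 -0.00058176  0.07135954]
w5 [-0.02960057 -0.00054361  0.071     ]
-33.725433349609375 -1.496863603591919 31.822113037109375 [-0.0303319  -0.000545    0.07150778]
```

```bash
python3 - <<'E'
from cl import *
for n in('w3','w5'):
    c,I,D=load(n); T=np.array(cams.camera_model('wrist')['tool_from_camera'])
    K=c[0]
    for p in ([0,0,0],[-.011,0,.005],[.011,0,.005],[0,-.019,.0],[0,-.03,.005],[0,-.05,.005]):
        q=np.linalg.inv(T)@np.r_[p,1]; uv=K@q[:3]; print(n,p,(uv[:2]/uv[2]).round(1),'z',q[2].round(3),'depth',D[int(uv[1]/uv[2]),int(uv[0]/uv[2])])
    print(D[245:330:6,322], D[245:330:6,306])
E
python3 - <<'E'
import sys;sys.path.insert(0,'.')
import os;os.chdir('.')
from cl import *
c,I,D=snap('side','sd5'); cv2.imwrite('pics/sd5c.png',cv2.resize(I[165:285,260:420],(800,600),interpolation=cv2.INTER_CUBIC))
c,I,D=snap('scene','s5'); cv2.imwrite('pics/s5c.png',cv2.resize(I[140:260,270:430],(800,600),interpolation=cv2.INTER_CUBIC))
E
```

```text
w3 [0, 0, 0] [313.8 232. ] z 0.198 depth 0.21464367
w3 [-0.011, 0, 0.005] [322.2 215. ] z 0.195 depth 0.21681432
w3 [0.011, 0, 0.005] [322.  248.4] z 0.202 depth 0.21064653
w3 [0, -0.019, 0.0] [313.6 246. ] z 0.18 depth 0.21259542
w3 [0, -0.03, 0.005] [323.1 255.4] z 0.17 depth 0.14700189
w3 [0, -0.05, 0.005] [324.  275.9] z 0.151 depth 0.13217358
[0.21289584 0.15109664 0.14481741 0.13961864 0.13662088 0.13193257
 0.12779218 0.12300243 0.12240943 0.12196942 0.         0.11644141
 0.11331163 0.11524471 0.11618643] [0.21253544 0.15119646 0.14443676 0.13983156 0.13450782 0.13067487
 0.1272038  0.12285738 0.11719177 0.11329883 0.11030415 0.10782942
 0.10412806 0.10254932 0.10060181]
w5 [0, 0, 0] [313.8 232. ] z 0.198 depth 0.15402088
w5 [-0.011, 0, 0.005] [322.2 215. ] z 0.195 depth 0.15722069
w5 [0.011, 0, 0.005] [322.  248.4] z 0.202 depth 0.0
w5 [0, -0.019, 0.0] [313.6 246. ] z 0.18 depth 0.15410087
w5 [0, -0.03, 0.005] [323.1 255.4] z 0.17 depth 0.14801122
w5 [0, -0.05, 0.005] [324.  275.9] z 0.151 depth 0.13098533
[0.15381604 0.1512025  0.1451264  0.14051172 0.13493769 0.13122156
 0.12686175 0.12239647 0.12196323 0.12290531 0.11903773 0.1153389
 0.11465459 0.11597518 0.11627739] [0.15436432 0.15118039 0.14469257 0.1409258  0.13621546 0.13063334
 0.12589604 0.12255888 0.11776513 0.11473914 0.11057149 0.10815345
 0.10536593 0.10275605 0.10056327]
```

View pics/sd5c.png

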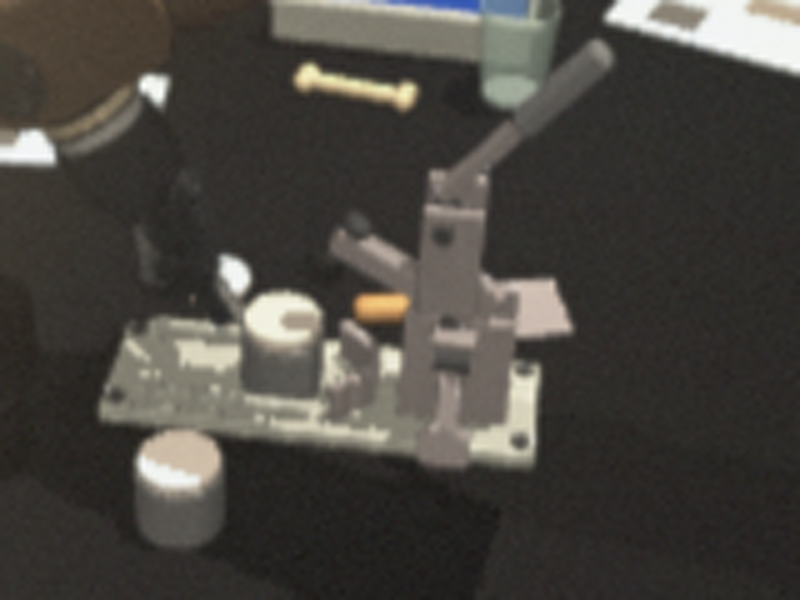

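View pics/s5c.png

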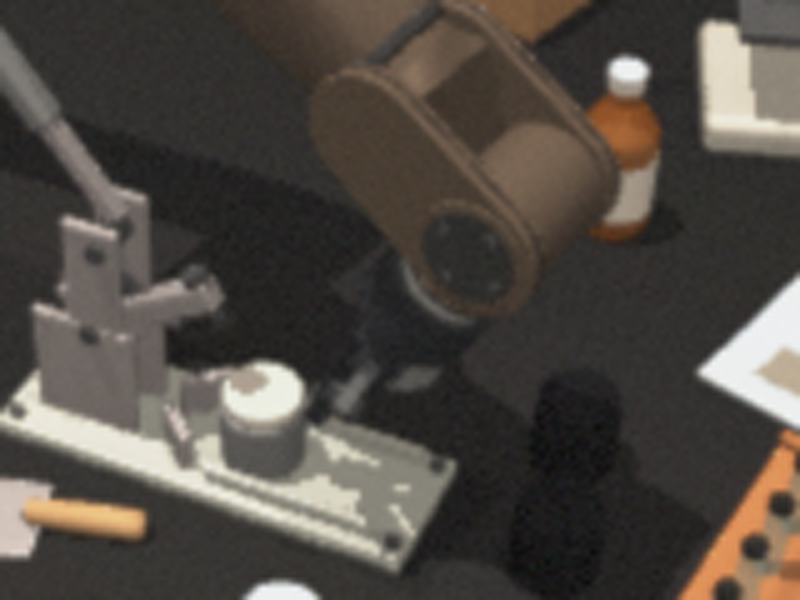

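Run:
```python
from cl import *
for n in('sd5','s5','w5'):
    c,I,D=load(n); Q=toC(cloud(c,I,D))*1000
    m=np.isfinite(Q[...,0])&(abs(Q[...,1])<18)&(Q[...,0]<-45)&(Q[...,0]>-125)&(Q[...,2]>32)&(Q[...,2]<125)
    q=Q[m]; q=q[np.argsort(q[:,2])]; print(n,len(q)); print(q[::max(1,len(q)//22)].round().tolist())
```

```text
sd5 139
[[-55.0, -15.0, 33.0], [-51.0, -17.0, 45.0], [-53.0, -6.0, 57.0], [-60.0, -6.0, 65.0], [-49.0, 15.0, 68.0], [-50.0, -5.0, 70.0], [-70.0, -9.0, 71.0], [-50.0, -2.0, 72.0], [-52.0, 7.0, 73.0], [-80.0, -12.0, 75.0], [-61.0, -2.0, 79.0], [-61.0, 2.0, 81.0], [-72.0, -16.0, 84.0], [-82.0, -15.0, 86.0], [-79.0, -17.0, 88.0], [-82.0, -18.0, 93.0], [-76.0, -11.0, 97.0], [-74.0, -7.0, 102.0], [-75.0, 3.0, 107.0], [-78.0, -0.0, 110.0], [-82.0, -14.0, 115.0], [-99.0, -16.0, 118.0], [-83.0, 6.0, 121.0], [-85.0, -16.0, 125.0]]
s5 99
[[-58.0, 12.0, 34.0], [-58.0, 12.0, 39.0], [-57.0, 17.0, 43.0], [-56.0, 16.0, 46.0], [-58.0, 12.0, 52.0], [-49.0, 17.0, 53.0], [-57.0, 3.0, 54.0], [-61.0, 3.0, 55.0], [-56.0, 1.0, 65.0], [-47.0, 12.0, 66.0], [-79.0, 12.0, 66.0], [-54.0, 4.0, 66.0], [-69.0, 13.0, 67.0], [-58.0, -2.0, 68.0], [-56.0, 0.0, 69.0], [-54.0, 13.0, 70.0], [-78.0, 17.0, 70.0], [-46.0, 18.0, 71.0], [-77.0, 14.0, 72.0], [-70.0, 16.0, 75.0], [-83.0, 13.0, 78.0], [-79.0, 13.0, 81.0], [-78.0, 11.0, 105.0], [-118.0, 16.0, 113.0], [-89.0, 14.0, 116.0]]
w5 8134
[[-55.0, 12.0, 33.0], [-48.0, -18.0, 70.0], [-46.0, 12.0, 71.0], [-51.0, 13.0, 72.0], [-51.0, 3.0, 72.0], [-63.0, 6.0, 75.0], [-61.0, 1.0, 80.0], [-64.0, -3.0, 85.0], [-71.0, 6.0, 89.0], [-68.0, -7.0, 92.0], [-69.0, 4.0, 95.0], [-72.0, -0.0, 99.0], [-73.0, -4.0, 101.0], [-81.0, 0.0, 103.0], [-96.0, -5.0, 105.0], [-75.0, 11.0, 107.0], [-75.0, -8.0, 109.0], [-77.0, -12.0, 111.0], [-79.0, 13.0, 113.0], [-79.0, -13.0, 115.0], [-81.0, 8.0, 117.0], [-82.0, -15.0, 119.0], [-83.0, -5.0, 124.0]]
```

Emit:
{"op": "play_rows", "data": {"steps": [{"claw":0,"tx":0.7,"ty":-0.4,"tz":0,"ax":0,"ay":0,"az":0},{"claw":0,"tx":1.3,"ty":-0.75,"tz":0,"ax":0,"ay":0,"az":0},{"claw":0,"tx":1.3,"ty":-0.75,"tz":0,"ax":0,"ay":0,"az":0},{"claw":0,"tx":1.55,"ty":-0.32,"tz":0,"ax":0,"ay":0,"az":0},{"claw":0,"tx":1.8,"ty":0.11,"tz":0,"ax":0,"ay":0,"az":0},{"claw":0,"tx":2.05,"ty":0.55,"tz":0,"ax":0,"ay":0,"az":0},{"claw":0,"tx":2.05,"ty":0.55,"tz":0,"ax":0,"ay":0,"az":0}]}}

```text
time: 6.13
eef_pos: [0.5538, 0.069, 0.0116]
tcp_rot: [0.697, -0.123, -0.243, -0.664]
contact_force: [0.9, -0.6, -0.3]
opening: -0.0
```

Run:
```python
from cl import *
c,I,D=snap('side','sd6'); cv2.imwrite('pics/sd6c.png',cv2.resize(I[195:265,270:380],(770,490),interpolation=cv2.INTER_CUBIC))
s=ctrl.get_state();print(s['time'],toC(s['eef_pos']),s['contact_force'], 'along',-s['contact_force']@f)
c,I,D=snap('scene','s6'); cv2.imwrite('pics/s6c.png',cv2.resize(I[180:250,290:400],(770,490),interpolation=cv2.INTER_CUBIC))
```

```text
6.1833 [-0.05766367  0.00014012  0.01214659] [-0.90682338 -0.10395261  0.13539332] along 0.9110978750300601
```

View pics/sd6c.png

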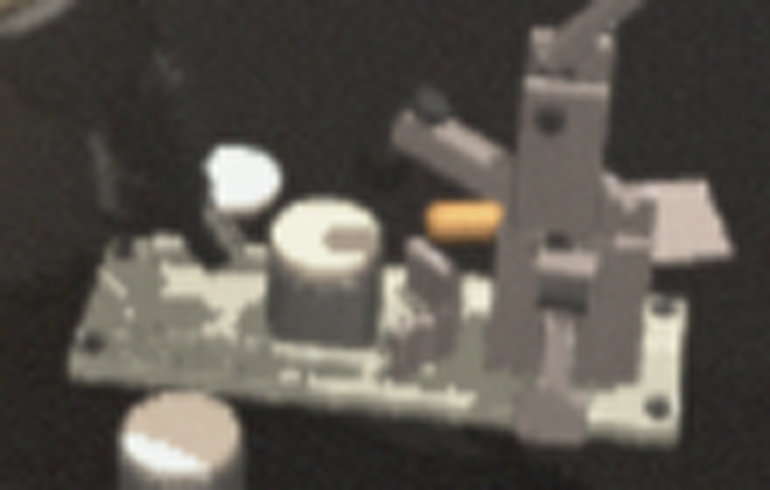

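View pics/s6c.png

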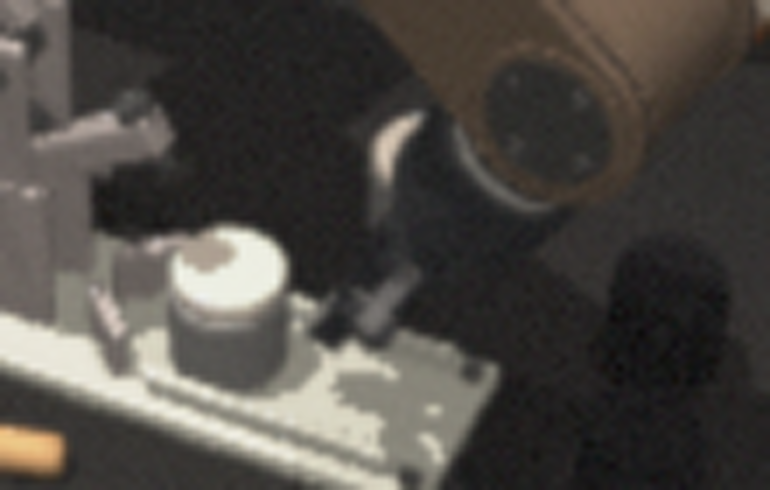

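Emit:
{"op": "play_rows", "data": {"steps": [{"claw":0,"tx":0.2,"ty":0.35,"tz":0,"ax":0,"ay":0,"az":0},{"claw":0,"tx":0.4,"ty":0.7,"tz":0,"ax":0,"ay":0,"az":0},{"claw":0,"tx":0.4,"ty":0.7,"tz":0,"ax":0,"ay":0,"az":0},{"claw":0,"tx":-0.05,"ty":0.95,"tz":0,"ax":0,"ay":0,"az":0},{"claw":0,"tx":-0.5,"ty":1.2,"tz":0,"ax":0,"ay":0,"az":0},{"claw":0,"tx":-0.95,"ty":1.45,"tz":0,"ax":0,"ay":0,"az":0},{"claw":0,"tx":-1.4,"ty":1.71,"tz":0,"ax":0,"ay":0,"az":0},{"claw":0,"tx":-1.85,"ty":1.97,"tz":0,"ax":0,"ay":0,"az":0},{"claw":0,"tx":-1.85,"ty":1.97,"tz":0,"ax":0,"ay":0,"az":0}]}}

```text
time: 6.98
eef_pos: [0.5285, 0.0643, 0.0056]
tcp_rot: [0.697, -0.122, -0.242, -0.664]
contact_force: [-0.3, 0.8, -0.7]
opening: 0.001
```

Run:
```python
from cl import *
c,I,D=snap('wrist','w7')
s=ctrl.get_state();print(s['time'],toC(s['eef_pos']),s['contact_force'], 'along',-s['contact_force']@f)
```

```text
7.0333 [-0.03211971  0.00031951  0.00558966] [-0.77458952  0.86213542 -0.63272642] along 0.6131135199100565
```

View pics/w7.png

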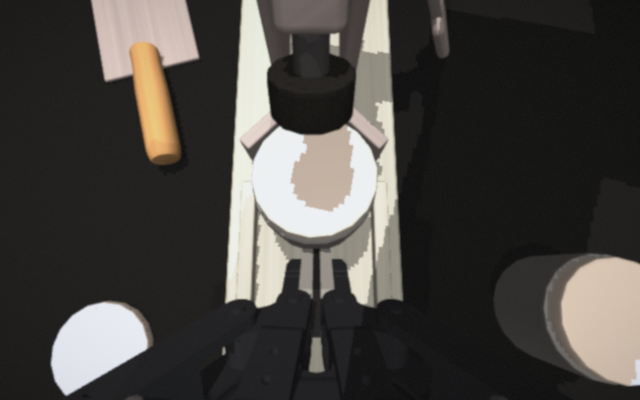

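```bash
cat > pot.py <<'E'
from cl import *
def pot(n):
    c,I,D=load(n); Q=toC(cloud(c,I,D)); m=np.isfinite(Q[...,0])&(abs(Q[...,2]-.0715)<.0025)&(abs(Q[...,1])<.035)&(Q[...,0]<.03)&(Q[...,0]>-.1)&(I.min(2)>110)
    n_,l,st,ce=cv2.connectedComponentsWithStats(m.astype(np.uint8)); k=1+st[1:,4].argmax(); mm=l==k
    q=Q[mm]; print('med z',np.median(q[:,2]),'x 1..99%',np.percentile(q[:,0],[1,99]),'y',np.percentile(q[:,1],[1,99]))
    P=np.array([toC(plane(c,x,y,.071)) for y,x in zip(*np.where(mm))]); print('plane: x',P[:,0].min(),P[:,0].max(),'y',P[:,1].min(),P[:,1].max(), 'rear edge->centre', P[:,0].min()+.027)
E
python3 -c "
from pot import *
pot('w5');pot('w7')"
```

```text
med z 0.07149293773294024 x 1..99% [-0.05377702 -0.00433335] y [-0.02520531  0.02416919]
plane: x -0.05519016380541801 -0.0022291527206106908 y -0.026929729181700463 0.025798217803910593 rear edge->centre -0.02819016380541801
med z 0.07138240918308617 x 1..99% [-0.03950551  0.00462943] y [-0.02517215  0.02425095]
plane: x -0.04115785954554388 0.00786552601827587 y -0.026859778943306687 0.02584835094414527 rear edge->centre -0.01415785954554388
```

Emit:
{"op": "play_rows", "data": {"steps": [{"claw":0,"tx":-0.2,"ty":0.12,"tz":0,"ax":0,"ay":0,"az":0},{"claw":0,"tx":-0.4,"ty":0.23,"tz":0,"ax":0,"ay":0,"az":0},{"claw":0,"tx":-0.6,"ty":0.35,"tz":0,"ax":0,"ay":0,"az":0},{"claw":0,"tx":-0.8,"ty":0.46,"tz":0,"ax":0,"ay":0,"az":0},{"claw":0,"tx":-0.95,"ty":0.55,"tz":0,"ax":0,"ay":0,"az":0},{"claw":0,"tx":-0.95,"ty":0.55,"tz":0,"ax":0,"ay":0,"az":0},{"claw":0,"tx":-0.95,"ty":0.55,"tz":0,"ax":0,"ay":0,"az":0}]}}

```text
time: 7.62
eef_pos: [0.5187, 0.0625, 0.0054]
tcp_rot: [0.697, -0.122, -0.242, -0.664]
contact_force: [-0.2, -0.8, 0.2]
opening: 0.003
```

Run:
```python
from pot import *
c,I,D=snap('wrist','w8')
s=ctrl.get_state();print(s['time'],toC(s['eef_pos']),s['contact_force'], 'along',-s['contact_force']@f);pot('w8')
```

```text
7.6667 [-0.02171416  0.00037635  0.00539238] [0.32262284 0.48232257 1.27796412] along -0.4014759057320787
med z 0.0713414806195972 x 1..99% [-0.03002663  0.00957256] y [-0.02545823  0.02459693]
plane: x -0.031206572393414275 0.014517798632418517 y -0.02671943812585786 0.02589753216493595 rear edge->centre -0.0042065723934142756
```

Emit:
{"op": "play_rows", "data": {"steps": [{"claw":0,"tx":-0.1,"ty":0.06,"tz":0,"ax":0,"ay":0,"az":0},{"claw":0,"tx":-0.2,"ty":0.12,"tz":0,"ax":0,"ay":0,"az":0},{"claw":0,"tx":-0.25,"ty":0.14,"tz":0,"ax":0,"ay":0,"az":0},{"claw":0,"tx":-0.25,"ty":0.14,"tz":0,"ax":0,"ay":0,"az":0}]}}

```text
time: 8.0
eef_pos: [0.516, 0.062, 0.0054]
tcp_rot: [0.697, -0.122, -0.242, -0.664]
contact_force: [-0.9, -0.1, 0.4]
opening: 0.0
```

Emit:
{"op": "play_rows", "data": {"steps": [{"claw":0,"tx":-0.05,"ty":0.03,"tz":0,"ax":0,"ay":0,"az":0},{"claw":0,"tx":-0.05,"ty":0.03,"tz":0,"ax":0,"ay":0,"az":0},{"claw":0,"tx":-0.05,"ty":0.03,"tz":0,"ax":0,"ay":0,"az":0}]}}

```text
time: 8.25
eef_pos: [0.5155, 0.0619, 0.0054]
tcp_rot: [0.697, -0.122, -0.242, -0.664]
contact_force: [0.6, 0.4, -0.5]
opening: 0.003
```

Emit:
{"op": "play_rows", "data": {"steps": [{"claw":0,"tx":-0.05,"ty":0.03,"tz":0,"ax":0,"ay":0,"az":0},{"claw":0,"tx":-0.05,"ty":0.03,"tz":0,"ax":0,"ay":0,"az":0},{"claw":0,"tx":-0.05,"ty":0.03,"tz":0,"ax":0,"ay":0,"az":0}]}}

```text
time: 8.5
eef_pos: [0.5149, 0.0618, 0.0054]
tcp_rot: [0.697, -0.122, -0.242, -0.664]
contact_force: [0.5, -0.7, 0.4]
opening: 0.002
```

Emit:
{"op": "play_rows", "data": {"steps": [{"claw":0,"tx":-0.05,"ty":0.03,"tz":0,"ax":0,"ay":0,"az":0},{"claw":0,"tx":-0.05,"ty":0.03,"tz":0,"ax":0,"ay":0,"az":0},{"claw":0,"tx":-0.05,"ty":0.03,"tz":0,"ax":0,"ay":0,"az":0}]}}

```text
time: 8.75
eef_pos: [0.5144, 0.0617, 0.0054]
tcp_rot: [0.697, -0.122, -0.242, -0.664]
contact_force: [1.7, -0.3, -0.1]
opening: 0.001
```

Run:
```python
from pot import *
c,I,D=snap('wrist','w9')
s=ctrl.get_state();print(s['time'],toC(s['eef_pos']),s['contact_force'], 'along',-s['contact_force']@f);pot('w9')
```

```text
8.8 [-0.01728406  0.00040687  0.00541216] [ 0.19114554 -0.45535183 -0.01653911] along -0.10917059656710819
med z 0.07134615163775995 x 1..99% [-0.02586058  0.01331844] y [-0.02561411  0.02471943]
plane: x -0.0267716628471612 0.01802453794195754 y -0.02670180634536103 0.025891915812657006 rear edge->centre 0.00022833715283879924
```

Emit:
{"op": "play_rows", "data": {"steps": [{"claw":0,"tx":-0.05,"ty":0.03,"tz":0,"ax":0,"ay":0,"az":0},{"claw":0,"tx":-0.05,"ty":0.03,"tz":0,"ax":0,"ay":0,"az":0}]}}

```text
time: 8.97
eef_pos: [0.5143, 0.0615, 0.0055]
tcp_rot: [0.697, -0.121, -0.241, -0.664]
contact_force: [0.3, -0.2, -0.5]
opening: 0.002
```

Run:
```python
from pot import *
s=ctrl.get_state();print(toC(s['eef_pos']),'along',-s['contact_force']@f,s['joint_efforts'].round(2))
```

```text
[-0.01713925  0.00062229  0.00550808] along -0.2731205116644848 [ 2.300e-01 -4.182e+01 -2.155e+01 -1.000e-01  1.440e+00  1.000e-02]
```

Emit:
{"op": "play_rows", "data": {"steps": [{"claw":0,"tx":-0.05,"ty":0.03,"tz":0,"ax":0,"ay":0,"az":0},{"claw":0,"tx":-0.05,"ty":0.03,"tz":0,"ax":0,"ay":0,"az":0}]}}

```text
time: 9.13
eef_pos: [0.5141, 0.0612, 0.0056]
tcp_rot: [0.697, -0.121, -0.241, -0.664]
contact_force: [2.0, -0.8, -0.5]
opening: 0.001
```

Run:
```python
from pot import *
s=ctrl.get_state();print(toC(s['eef_pos']),'along',-s['contact_force']@f,s['joint_efforts'].round(2))
```

```text
[-0.01689159  0.00079783  0.00559645] along -1.8501561763574763 [ 5.300e-01 -4.151e+01 -2.076e+01  1.000e-02  1.730e+00  1.000e-02]
```

Emit:
{"op": "play_rows", "data": {"steps": [{"claw":0,"tx":-0.05,"ty":0.03,"tz":0,"ax":0,"ay":0,"az":0},{"claw":0,"tx":-0.05,"ty":0.03,"tz":0,"ax":0,"ay":0,"az":0}]}}

```text
time: 9.3
eef_pos: [0.5139, 0.0611, 0.0057]
tcp_rot: [0.698, -0.121, -0.241, -0.664]
contact_force: [4.3, -0.8, 0.1]
opening: -0.0
```

Run:
```python
from pot import *
s=ctrl.get_state();print(toC(s['eef_pos']),'along',-s['contact_force']@f,s['joint_efforts'].round(2),s['wrist_torque'].round(2))
```

```text
[-0.01670796  0.00091903  0.00569301] along -4.070736690846162 [ 8.700e-01 -4.104e+01 -1.965e+01  1.400e-01  2.080e+00  2.000e-02] [-0.06 -0.96  0.19]
```

Emit:
{"op": "play_rows", "data": {"steps": [{"claw":0,"tx":-0.05,"ty":0.03,"tz":0,"ax":0,"ay":0,"az":0},{"claw":0,"tx":-0.05,"ty":0.03,"tz":0,"ax":0,"ay":0,"az":0}]}}

```text
time: 9.47
eef_pos: [0.5139, 0.0609, 0.0058]
tcp_rot: [0.698, -0.12, -0.24, -0.664]
contact_force: [6.3, -0.7, 0.2]
opening: 0.004
```

Run:
```python
from pot import *
s=ctrl.get_state();print(toC(s['eef_pos']),'along',-s['contact_force']@f,s['joint_efforts'].round(2),s['wrist_torque'].round(2))
```

```text
[-0.01662124  0.00108862  0.00581741] along -6.060623412179998 [ 1.040e+00 -4.078e+01 -1.905e+01  2.000e-01  2.280e+00  2.000e-02] [-0.15 -1.14  0.2 ]
```

Emit:
{"op": "play_rows", "data": {"steps": [{"claw":0,"tx":-0.04,"ty":0.02,"tz":0,"ax":0,"ay":0,"az":0},{"claw":0,"tx":-0.04,"ty":0.02,"tz":0,"ax":0,"ay":0,"az":0},{"claw":0,"tx":-0.04,"ty":0.02,"tz":0,"ax":0,"ay":0,"az":0},{"claw":0,"tx":-0.04,"ty":0.02,"tz":0,"ax":0,"ay":0,"az":0},{"claw":0,"tx":-0.04,"ty":0.02,"tz":0,"ax":0,"ay":0,"az":0},{"claw":0,"tx":-0.04,"ty":0.02,"tz":0,"ax":0,"ay":0,"az":0},{"claw":0,"tx":-0.04,"ty":0.02,"tz":0,"ax":0,"ay":0,"az":0}]}}

```text
time: 10.05
eef_pos: [0.5138, 0.0607, 0.0059]
tcp_rot: [0.698, -0.12, -0.24, -0.664]
contact_force: [6.2, -0.4, 0.5]
opening: 0.002
```

Run:
```python
from pot import *
c,I,D=snap('wrist','w10')
s=ctrl.get_state();print(s['time'],toC(s['eef_pos']),'along',-s['contact_force']@f,s['qpos'].round(3));pot('w10')
c,I,D=snap('side','sd10'); cv2.imwrite('pics/sd10c.png',cv2.resize(I[185:265,270:390],(780,520),interpolation=cv2.INTER_CUBIC))
```

```text
10.1 [-0.01649137  0.00125914  0.00587358] along -6.500311599482492 [-0.022  0.508  1.733 -0.102  1.409 -1.726]
med z 0.07169093991472272 x 1..99% [-0.0249344   0.01377048] y [-0.02545239  0.02500673]
plane: x -0.026035118336332895 0.018316341413343873 y -0.02680247087217809 0.026294988094602977 rear edge->centre 0.0009648816636671047
```

View pics/w10.png

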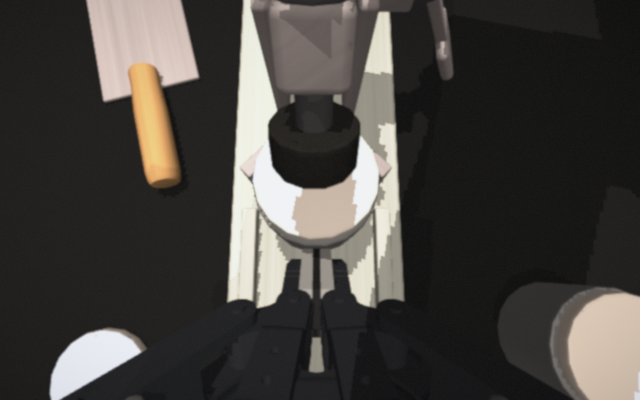

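View pics/sd10c.png

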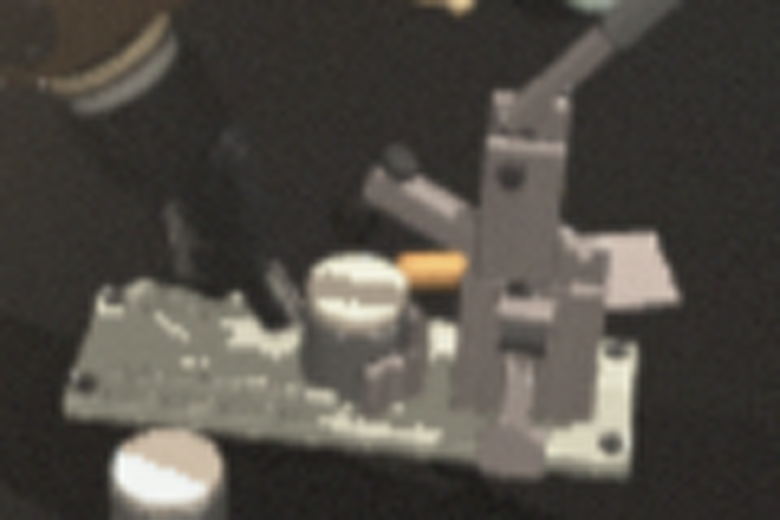

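```bash
cat > kin.py <<'E'
from cl import *
from scipy.optimize import least_squares
data=[([1.193,.287,1.578,0,1.27857,-.15],[.15220642,.65704303,.19225674]),
([0.553,-0.22,1.764,0,1.598,-1.179],[.35209,.33603,.38012]),
([-.082,-.227,1.770,.001,1.6,-1.813],[.47954,.06193,.37992]),
([0.008,0.555,1.383,-0.086,1.716,-1.73],None),
([-0.022,0.508,1.733,-0.102,1.409,-1.726],None)]
data[3]=(data[3][0],W(-.12421,-.00076,.14269)); data[4]=(data[4][0],W(-.01649137,.00125914,.00587358))
rz=lambda a:R.from_euler('z',a).as_matrix(); ry=lambda a:R.from_euler('y',a).as_matrix()
def fk(q,k):
    a0,dy,h,L1,e2,L2,L3=k
    v=np.array([a0,dy,h])+ry(q[1])@[0,0,L1]+ry(q[1]+q[2])@(np.array([e2,0,L2])+rz(q[3])@ry(q[4])@np.array([0,0,L3]))
    M=rz(q[0])@ry(q[1]+q[2])@rz(q[3])@ry(q[4])@rz(q[5])
    return rz(q[0])@v, np.stack([-M[:,1],M[:,2],-M[:,0]],1)
def fit(data):
    res=lambda k:np.concatenate([fk(q,k)[0]-p for q,p in data])
    return least_squares(res,[0,.1,.2,.45,0,.4,.25])
r=fit(data); K=r.x
def ik(p,Rt,q0):
    def e(q):
        a,B=fk(q,K); return np.r_[(a-p)*10,R.from_matrix(B.T@Rt).as_rotvec()]
    lo=np.array([-2.77,-.9,.21,-1.53,.24,-2.84]);hi=np.array([2.77,2.22,2.48,4.67,2.81,2.84])
    s=least_squares(e,q0,bounds=(lo,hi)); return s.x,np.abs(s.fun[:3]).max()/10,np.abs(s.fun[3:]).max()
def grip_tcp(a,t,b=.042,gap=0,s=.115,e=.0):
    n=np.array([-np.sin(a),np.cos(a)]); P=np.array([.077,.168])+s*np.array([np.cos(a),np.sin(a)])+(.021+gap)*n
    P=P+b*np.array([np.sin(t),-np.cos(t)]) -e*np.array([-np.cos(t),-np.sin(t)])
    return W(P[0],0,P[1]),P
E
python3 - <<'E'
from kin import *
print(K.round(4),np.abs(r.fun).max())
q=np.array([-.082,-.227,1.770,.001,1.6,-1.813])
for td in (30,40,50,60):
  for a in (.9,.6,.3,0):
    p,_=grip_tcp(a,np.radians(td)); x=ik(p,ori(phi,np.radians(td)),q); print(td,a,x[0].round(2),round(x[1],4),round(x[2],3))
E
```

```text
[1.000e-04 1.009e-01 2.406e-01 4.436e-01 2.160e-02 5.726e-01 2.872e-01] 0.00016214181310425513
30 0.9 [-0.09 -0.13  2.01 -0.13  1.76 -1.83] 0.0 0.0
30 0.6 [-0.11 -0.18  2.1  -0.14  1.73 -1.84] 0.0 0.0
30 0.3 [-0.12 -0.2   2.17 -0.15  1.68 -1.84] 0.0 0.0
30 0 [-0.13 -0.19  2.22 -0.15  1.61 -1.84] 0.0 0.0
40 0.9 [-0.07 -0.02  1.96 -0.17  1.88 -1.81] 0.0 0.0
40 0.6 [-0.09 -0.07  2.04 -0.17  1.84 -1.82] 0.0 0.0
40 0.3 [-0.1  -0.08  2.11 -0.18  1.79 -1.82] 0.0 0.0
40 0 [-0.1  -0.06  2.16 -0.18  1.72 -1.81] 0.0 0.0
50 0.9 [-0.06  0.08  1.92 -0.2   2.   -1.8 ] 0.0 0.0
50 0.6 [-0.07  0.04  2.   -0.2   1.96 -1.81] 0.0 0.0
50 0.3 [-0.08  0.03  2.07 -0.21  1.9  -1.8 ] 0.0 0.0
50 0 [-0.09  0.05  2.11 -0.21  1.83 -1.79] 0.0 0.0
60 0.9 [-0.05  0.17  1.88 -0.23  2.11 -1.8 ] 0.0 0.0
60 0.6 [-0.06  0.14  1.96 -0.23  2.07 -1.8 ] 0.0 0.0
60 0.3 [-0.07  0.13  2.03 -0.23  2.01 -1.79] 0.0 0.0
60 0 [-0.07  0.16  2.07 -0.23  1.94 -1.78] 0.0 0.0
```

Emit:
{"op": "play_rows", "data": {"steps": [{"claw":0,"tx":0.6,"ty":-0.35,"tz":0,"ax":0,"ay":0,"az":0},{"claw":0,"tx":1.7,"ty":-1,"tz":0,"ax":0,"ay":0,"az":0},{"claw":0,"tx":3.5,"ty":-2,"tz":0,"ax":0,"ay":0,"az":0},{"claw":0,"tx":2.5,"ty":-4,"tz":0,"ax":0,"ay":0,"az":0},{"claw":0,"tx":0.5,"ty":-7.2,"tz":0,"ax":0,"ay":0,"az":0},{"claw":0,"tx":-1.5,"ty":-10.7,"tz":0,"ax":0,"ay":0,"az":0},{"claw":0,"tx":-3.5,"ty":-14.1,"tz":0,"ax":0,"ay":0,"az":0},{"claw":0,"tx":-5.5,"ty":-17.6,"tz":0,"ax":0,"ay":0,"az":0},{"claw":0,"tx":-7.5,"ty":-21,"tz":0,"ax":0,"ay":0,"az":0},{"claw":0,"tx":-9.5,"ty":-24.5,"tz":0,"ax":0,"ay":0,"az":0},{"claw":0,"tx":-11.5,"ty":-28,"tz":0,"ax":0,"ay":0,"az":0},{"claw":0,"tx":-11.5,"ty":-28,"tz":0,"ax":0,"ay":0,"az":0}]}}

```text
time: 11.15
eef_pos: [0.5526, 0.0691, 0.3152]
tcp_rot: [0.698, -0.118, -0.238, -0.665]
contact_force: [1.2, 0.6, 0.8]
opening: 0.002
```

Run:
```python
from kin import *
from pot import pot
c,I,D=snap('wrist','w11'); 
s=ctrl.get_state();print(s['time'],toC(s['eef_pos']),s['contact_force']); pot('w11')
t=.9; p,P=grip_tcp(.9,t,gap=.035); print(P); go(p,ori(phi,t))
```

```text
11.2 [-0.05558001 -0.00036968  0.31117847] [ 0.43966073 -0.55799415 -0.95907003]
med z 0.07119691741339065 x 1..99% [-0.02590408  0.02101259] y [-0.02635453  0.02507118]
plane: x -0.027315227188890526 0.022683652419149603 y -0.02673601811397959 0.025490225115479995 rear edge->centre -0.000315227188890526
[0.13751857 0.26678513]
shift cm [-14.63  13.36   0.  ] turn deg [ 0.2 -0.  22.1]
```

View pics/w11.png

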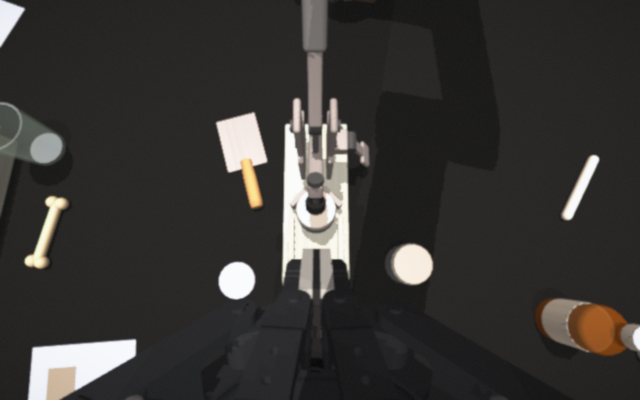

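Emit:
{"op": "play_rows", "data": {"steps": [{"claw":0,"tx":-2.5,"ty":2.2,"tz":0,"ax":0,"ay":0,"az":4},{"claw":0,"tx":-5,"ty":4.5,"tz":0,"ax":0,"ay":0,"az":8},{"claw":0,"tx":-7.5,"ty":6.8,"tz":0,"ax":0,"ay":0,"az":12},{"claw":0,"tx":-10,"ty":9.1,"tz":0,"ax":0,"ay":0,"az":16},{"claw":0,"tx":-12.5,"ty":11.4,"tz":0,"ax":0,"ay":0,"az":20},{"claw":0,"tx":-14,"ty":12.8,"tz":0,"ax":0.2,"ay":0,"az":22.1},{"claw":0,"tx":-14.6,"ty":13.4,"tz":0,"ax":0.2,"ay":0,"az":22.1},{"claw":0,"tx":-14.6,"ty":13.4,"tz":0,"ax":0.2,"ay":0,"az":22.1},{"claw":0,"tx":-14.6,"ty":13.4,"tz":0,"ax":0.2,"ay":0,"az":22.1}]}}

```text
time: 11.95
eef_pos: [0.3606, 0.0349, 0.2621]
tcp_rot: [0.659, -0.254, -0.364, -0.607]
contact_force: [-0.3, -0.1, 0.5]
opening: -0.003
```

Run:
```python
from kin import *
c,I,D=snap('wrist','w12'); snap('scene','s12'); snap('side','sd12')
cv2.imwrite('pics/s12c.png',cv2.resize(load('s12')[1][90:250,220:400],(720,640)[:1]+(600,),interpolation=cv2.INTER_CUBIC))
s=ctrl.get_state();print(s['time'],toC(s['eef_pos']),s['contact_force'],s['qpos'].round(2))
t=.9; p,P=grip_tcp(.9,t,gap=.0); print(P); go(p,ori(phi,t))
# handle seen by wrist depth
Q=toC(cloud(c,I,D))*1000
A=axes(s); X=(cloud(c,I,D)-s['eef_pos'])@A*1000
for v in range(0,260,20): print(v,Q[v,314].round(0),X[v,314].round(0))
```

```text
12.1 [0.13774898 0.00041206 0.26282399] [-0.25933925  0.698022   -0.64247041] [-0.05  0.13  1.83 -0.2   2.06 -1.8 ]
[0.16493501 0.24502879]
shift cm [-0.28  3.24  0.04] turn deg [-0.1  0.  -0.3]
0 [nan nan nan] [nan nan nan]
20 [448.   1. 230.] [-165.  265.   -1.]
40 [nan nan nan] [nan nan nan]
60 [448.   1. 177.] [-124.  297.   -1.]
80 [447.   1. 146.] [-99. 315.  -1.]
100 [448.   1. 110.] [-71. 338.  -1.]
120 [447.   1.  71.] [-40. 361.  -1.]
140 [447.   2.  25.] [ -4. 390.  -2.]
160 [162.  -0. 303.] [-46.  -6.   0.]
180 [152.  -0. 297.] [-36. -10.   1.]
200 [145.  -0. 288.] [-25. -10.   0.]
220 [138.  -0. 279.] [-13. -10.   0.]
240 [131.  -0. 269.] [-0. -9.  0.]
```

View pics/w12.png

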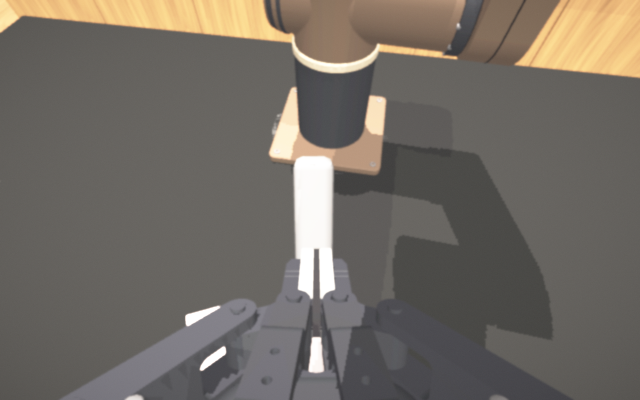

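View pics/s12c.png

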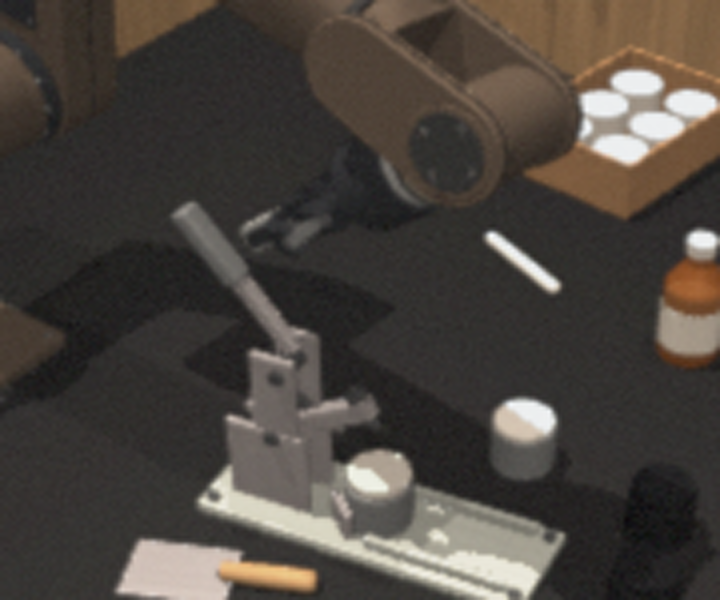

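Emit:
{"op": "play_rows", "data": {"steps": [{"claw":0,"tx":-0.2,"ty":1,"tz":0,"ax":0,"ay":0,"az":0},{"claw":0,"tx":-0.3,"ty":1.8,"tz":0,"ax":0,"ay":0,"az":0},{"claw":0,"tx":-0.3,"ty":2.2,"tz":0,"ax":0,"ay":0,"az":0},{"claw":0,"tx":-0.3,"ty":2.2,"tz":0,"ax":0,"ay":0,"az":0}]}}

```text
time: 12.43
eef_pos: [0.3412, 0.0314, 0.2506]
tcp_rot: [0.659, -0.254, -0.364, -0.607]
contact_force: [0.1, 0.1, 0.0]
opening: -0.0
```

Emit:
{"op": "play_rows", "data": {"steps": [{"claw":0,"tx":0,"ty":0.3,"tz":0,"ax":0,"ay":0,"az":0},{"claw":0,"tx":0,"ty":0.4,"tz":0,"ax":0,"ay":0,"az":0},{"claw":0,"tx":0,"ty":0.4,"tz":0,"ax":0,"ay":0,"az":0}]}}

```text
time: 12.68
eef_pos: [0.3385, 0.0308, 0.2484]
tcp_rot: [0.66, -0.254, -0.364, -0.607]
contact_force: [0.2, -0.1, 0.1]
opening: -0.003
```

Emit:
{"op": "play_rows", "data": {"steps": [{"claw":0,"tx":0,"ty":0.3,"tz":0,"ax":0,"ay":0,"az":0},{"claw":0,"tx":0,"ty":0.4,"tz":0,"ax":0,"ay":0,"az":0},{"claw":0,"tx":0,"ty":0.4,"tz":0,"ax":0,"ay":0,"az":0}]}}

```text
time: 12.93
eef_pos: [0.3354, 0.0302, 0.2461]
tcp_rot: [0.66, -0.254, -0.364, -0.607]
contact_force: [0.5, -0.6, 1.8]
opening: 0.001
```

Run:
```python
from kin import *
c,I,D=snap('wrist','w13')
s=ctrl.get_state();print(s['time'],toC(s['eef_pos']),s['contact_force'])
A=axes(s); X=(cloud(c,I,D)-s['eef_pos'])@A*1000;Q=toC(cloud(c,I,D))*1000
for v in range(130,270,12): print(v,Q[v,306].round(0),X[v,306].round(0))
```

```text
12.9833 [0.16440934 0.0002799  0.24611802] [1.4511946  0.08733345 0.41701506]
130 [458.  15.  47.] [-24. 354. -15.]
142 [458.  15.  20.] [ -2. 371. -16.]
154 [437.  15.  13.] [ 16. 359. -15.]
166 [411.  15.  13.] [ 32. 338. -15.]
178 [164.   4. 302.] [-43. -35.  -3.]
190 [158.   4. 300.] [-39. -38.  -3.]
202 [154.   4. 295.] [-33. -38.  -3.]
214 [150.   4. 292.] [-27. -39.  -3.]
226 [147.   4. 286.] [-21. -38.  -3.]
238 [143.   4. 282.] [-15. -39.  -4.]
250 [136.   4. 283.] [-11. -45.  -3.]
262 [127.   3. 290.] [-11. -56.  -3.]
```

View pics/w13.png

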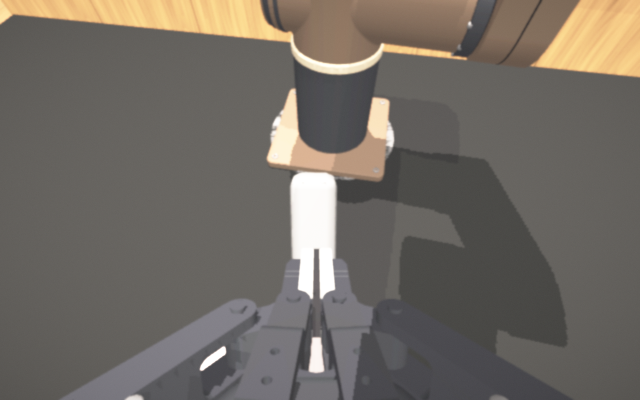

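```bash
cat > traj.py <<'E'
from kin import *
def wp(alist,b=.040,s=.104,e=.011,tmin=.70,p0=None,A=None):
    st=ctrl.get_state(); p0=st['eef_pos'] if p0 is None else p0; A=axes(st) if A is None else A
    for a in alist:
        t=max(a,tmin); p,_=grip_tcp(a,t,b=b,s=s,e=e); d=A.T@(p-p0)*100; rv=np.degrees(R.from_matrix(A.T@ori(phi,t)).as_rotvec())
        print('h=%.2f'%(.9-a),d.round(2),rv.round(1))
E
python3 - <<'E'
from traj import *
wp([.9,.87,.84,.81,.78,.75,.72,.69,.66,.63,.6,.57,.54])
E
```

```text
h=0.00 [ 0.05 -0.09  0.03] [-0.1  0.  -0.4]
h=0.03 [0.12 0.25 0.03] [-0.1  0.  -2.1]
h=0.06 [0.19 0.59 0.03] [-0.1  0.  -3.9]
h=0.09 [0.28 0.93 0.03] [-0.1  0.  -5.6]
h=0.12 [0.37 1.27 0.03] [-0.1  0.  -7.3]
h=0.15 [0.48 1.6  0.03] [-0.1  0.  -9. ]
h=0.18 [0.59 1.93 0.03] [ -0.1   0.  -10.7]
h=0.21 [0.68 2.26 0.03] [ -0.1   0.  -11.9]
h=0.24 [0.69 2.57 0.02] [ -0.1   0.  -11.9]
h=0.27 [0.71 2.89 0.02] [ -0.1   0.  -11.9]
h=0.30 [0.74 3.21 0.02] [ -0.1   0.  -11.9]
h=0.33 [0.78 3.53 0.02] [ -0.1   0.  -11.9]
h=0.36 [0.82 3.84 0.02] [ -0.1   0.  -11.9]
```

Press to h≈0.24 first.

Emit:
{"op": "play_rows", "data": {"steps": [{"claw":0,"tx":0.1,"ty":0.2,"tz":0,"ax":0,"ay":0,"az":-2},{"claw":0,"tx":0.2,"ty":0.5,"tz":0,"ax":0,"ay":0,"az":-3.5},{"claw":0,"tx":0.25,"ty":0.8,"tz":0,"ax":0,"ay":0,"az":-5},{"claw":0,"tx":0.35,"ty":1.2,"tz":0,"ax":0,"ay":0,"az":-7},{"claw":0,"tx":0.45,"ty":1.55,"tz":0,"ax":0,"ay":0,"az":-9},{"claw":0,"tx":0.6,"ty":1.9,"tz":0,"ax":0,"ay":0,"az":-10.7},{"claw":0,"tx":0.68,"ty":2.25,"tz":0,"ax":0,"ay":0,"az":-11.9},{"claw":0,"tx":0.7,"ty":2.55,"tz":0,"ax":0,"ay":0,"az":-11.9},{"claw":0,"tx":0.7,"ty":2.55,"tz":0,"ax":0,"ay":0,"az":-11.9}]}}

```text
time: 13.73
eef_pos: [0.319, 0.0275, 0.2246]
tcp_rot: [0.682, -0.184, -0.3, -0.641]
contact_force: [0.6, -1.0, 0.9]
opening: -0.0
```

```bash
cat > hang.py <<'E'
from kin import *
def hang(n):
    c,I,D=load(n); Q=toC(cloud(c,I,D))
    m=np.isfinite(Q[...,0])&(abs(Q[...,1])<.008)&(Q[...,0]>.10)&(Q[...,0]<.30)&(Q[...,2]>.15)&(Q[...,2]<.33)
    vv,uu=np.where(m); k=vv<244; q=Q[m][k]
    if len(q)<20: print('few',len(q));return
    # use middle portion: drop far end
    x,z=q[:,0],q[:,2]; fit=cv2.fitLine(np.stack([x,z],1).astype(np.float32),cv2.DIST_HUBER,0,.001,.001).ravel(); a=np.arctan2(fit[1],fit[0]); a=a if abs(a)<1.5 else a-np.sign(a)*np.pi
    n_=np.array([-np.sin(a),np.cos(a)]); off=(fit[2:]-[.077,.168])@n_
    print('grip pts',len(q),'angle',a,'h',.9-a,'face offset (21mm expected)',off*1000,'end',x.max())
E
python3 - <<'E'
from hang import *
snap('wrist','w14'); s=ctrl.get_state();print(s['time'],toC(s['eef_pos']),s['contact_force'],np.linalg.norm(s['contact_force']))
hang('w13'); hang('w14')
E
```

```text
13.7833 [1.80871610e-01 1.57460954e-04 2.24657598e-01] [-0.14709166 -0.27663961  1.56641656] 1.5974436641102978
grip pts 2395 angle 0.8556624 h 0.04433757 face offset (21mm expected) 24.890163847524075 end 0.17162221670303773
grip pts 2376 angle 0.60772485 h 0.29227513 face offset (21mm expected) 26.81783526632818 end 0.19859224508058212
```

View pics/w14.png

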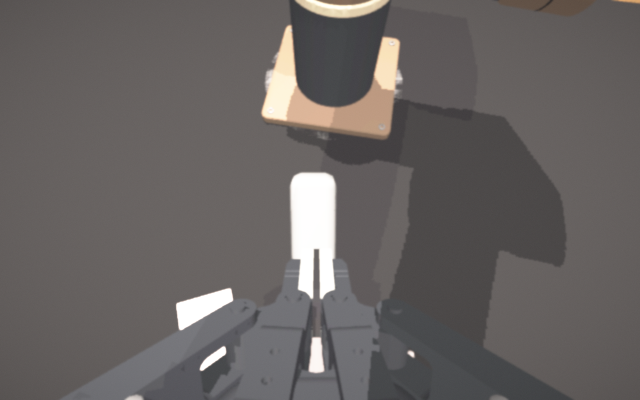

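Run:
```python
from traj import *
p,_=grip_tcp(.66,.70,b=.04,s=.104,e=.011)
wp([.66,.6,.55,.5,.45,.4,.35,.3,.25,.2,.15,.1,.05,0],p0=p,A=ori(phi,.70))
```

```text
h=0.24 [0. 0. 0.] [0. 0. 0.]
h=0.30 [-0.08  0.63  0.  ] [0. 0. 0.]
h=0.35 [-0.12  1.16  0.  ] [0. 0. 0.]
h=0.40 [-0.13  1.69 -0.  ] [0. 0. 0.]
h=0.45 [-0.12  2.22 -0.  ] [0. 0. 0.]
h=0.50 [-0.08  2.75 -0.  ] [0. 0. 0.]
h=0.55 [-0.01  3.28  0.  ] [0. 0. 0.]
h=0.60 [0.08 3.8  0.  ] [0. 0. 0.]
h=0.65 [0.2  4.32 0.  ] [0. 0. 0.]
h=0.70 [ 0.34  4.83 -0.  ] [0. 0. 0.]
h=0.75 [0.51 5.33 0.  ] [0. 0. 0.]
h=0.80 [ 0.71  5.82 -0.  ] [0. 0. 0.]
h=0.85 [0.93 6.3  0.  ] [0. 0. 0.]
h=0.90 [1.17 6.78 0.  ] [0. 0. 0.]
```

Emit:
{"op": "play_rows", "data": {"steps": [{"claw":0,"tx":-0.05,"ty":0.35,"tz":0,"ax":0,"ay":0,"az":0},{"claw":0,"tx":-0.08,"ty":0.65,"tz":0,"ax":0,"ay":0,"az":0},{"claw":0,"tx":-0.1,"ty":1,"tz":0,"ax":0,"ay":0,"az":0},{"claw":0,"tx":-0.13,"ty":1.35,"tz":0,"ax":0,"ay":0,"az":0},{"claw":0,"tx":-0.13,"ty":1.7,"tz":0,"ax":0,"ay":0,"az":0},{"claw":0,"tx":-0.12,"ty":2,"tz":0,"ax":0,"ay":0,"az":0},{"claw":0,"tx":-0.12,"ty":2.2,"tz":0,"ax":0,"ay":0,"az":0}]}}

```text
time: 14.37
eef_pos: [0.3048, 0.0249, 0.2084]
tcp_rot: [0.682, -0.184, -0.299, -0.641]
contact_force: [1.9, 1.1, 2.7]
opening: -0.001
```

Run:
```python
from hang import *
snap('wrist','w15'); s=ctrl.get_state();print(s['time'],toC(s['eef_pos']),s['contact_force'],np.linalg.norm(s['contact_force']))
hang('w15')
```

```text
14.4167 [1.95530051e-01 1.74121047e-04 2.08363637e-01] [1.52795565 0.41353356 2.79316599] 3.21051938139459
grip pts 2194 angle 0.4307505 h 0.4692495 face offset (21mm expected) 23.761416562878424 end 0.2127902302641739
```

Emit:
{"op": "play_rows", "data": {"steps": [{"claw":0,"tx":0,"ty":0.3,"tz":0,"ax":0,"ay":0,"az":0},{"claw":0,"tx":0.04,"ty":0.55,"tz":0,"ax":0,"ay":0,"az":0},{"claw":0,"tx":0.07,"ty":0.8,"tz":0,"ax":0,"ay":0,"az":0}]}}

```text
time: 14.67
eef_pos: [0.3013, 0.0243, 0.2034]
tcp_rot: [0.683, -0.183, -0.299, -0.641]
contact_force: [3.4, 1.8, 9.0]
opening: 0.001
```

Emit:
{"op": "play_rows", "data": {"steps": [{"claw":0,"tx":0.04,"ty":0.25,"tz":0,"ax":0,"ay":0,"az":0},{"claw":0,"tx":0.08,"ty":0.5,"tz":0,"ax":0,"ay":0,"az":0},{"claw":0,"tx":0.08,"ty":0.5,"tz":0,"ax":0,"ay":0,"az":0}]}}

```text
time: 14.92
eef_pos: [0.299, 0.0239, 0.1998]
tcp_rot: [0.683, -0.183, -0.298, -0.641]
contact_force: [4.3, 2.0, 11.7]
opening: 0.001
```

Run:
```python
from hang import *
snap('wrist','w16'); s=ctrl.get_state();print(s['time'],toC(s['eef_pos']),s['contact_force'],np.linalg.norm(s['contact_force']))
hang('w16')
```

```text
14.9667 [0.20125352 0.00026253 0.20004004] [ 4.34177076  1.79758272 11.20437371] 12.149908117971792
grip pts 2034 angle 0.3369815 h 0.56301844 face offset (21mm expected) 23.789581878487738 end 0.21980982377173983
```

Emit:
{"op": "play_rows", "data": {"steps": [{"claw":0,"tx":0.05,"ty":0.25,"tz":0,"ax":0,"ay":0,"az":0},{"claw":0,"tx":0.1,"ty":0.5,"tz":0,"ax":0,"ay":0,"az":0},{"claw":0,"tx":0.15,"ty":0.75,"tz":0,"ax":0,"ay":0,"az":0}]}}

```text
time: 15.22
eef_pos: [0.2955, 0.0232, 0.1936]
tcp_rot: [0.683, -0.183, -0.298, -0.641]
contact_force: [2.4, 2.1, 9.8]
opening: 0.004
```

Emit:
{"op": "play_rows", "data": {"steps": [{"claw":0,"tx":0.07,"ty":0.25,"tz":0,"ax":0,"ay":0,"az":0},{"claw":0,"tx":0.14,"ty":0.5,"tz":0,"ax":0,"ay":0,"az":0},{"claw":0,"tx":0.14,"ty":0.5,"tz":0,"ax":0,"ay":0,"az":0}]}}

```text
time: 15.47
eef_pos: [0.2925, 0.0228, 0.1873]
tcp_rot: [0.683, -0.184, -0.299, -0.641]
contact_force: [2.1, 1.2, 5.2]
opening: 0.003
```

Run:
```python
from hang import *
snap('wrist','w17'); s=ctrl.get_state();print(s['time'],toC(s['eef_pos']),s['contact_force'],np.linalg.norm(s['contact_force']))
hang('w17')
p=toC(s['eef_pos'])
for a in (.3,.25,.2,.15,.1,.05,0): print(.9-a,grip_tcp(a,.7,b=.04,s=.104,e=.011)[1])
```

```text
15.5167 [0.20802849 0.00022131 0.1873104 ] [1.5050552  0.3167913  5.84169797] 6.0407766937722
grip pts 1905 angle 0.20517036 h 0.6948296 face offset (21mm expected) 23.418999858898857 end 0.22665119362171715
0.6000000000000001 [0.20433104 0.19528887]
0.65 [0.20675338 0.19056988]
0.7 [0.20893684 0.18573572]
0.75 [0.21087596 0.18079847]
0.8 [0.2125659  0.17577047]
0.85 [0.21400244 0.1706643 ]
0.9 [0.21518197 0.16549271]
```

Emit:
{"op": "play_rows", "data": {"steps": [{"claw":0,"tx":0.1,"ty":0.25,"tz":0,"ax":0,"ay":0,"az":0},{"claw":0,"tx":0.2,"ty":0.5,"tz":0,"ax":0,"ay":0,"az":0},{"claw":0,"tx":0.3,"ty":0.75,"tz":0,"ax":0,"ay":0,"az":0},{"claw":0,"tx":0.38,"ty":1,"tz":0,"ax":0,"ay":0,"az":0}]}}

```text
time: 15.85
eef_pos: [0.2883, 0.0221, 0.1759]
tcp_rot: [0.682, -0.184, -0.299, -0.641]
contact_force: [-0.8, -0.5, -0.0]
opening: -0.001
```

Emit:
{"op": "play_rows", "data": {"steps": [{"claw":0,"tx":0.05,"ty":0.12,"tz":0,"ax":0,"ay":0,"az":0},{"claw":0,"tx":0.1,"ty":0.25,"tz":0,"ax":0,"ay":0,"az":0},{"claw":0,"tx":0.15,"ty":0.35,"tz":0,"ax":0,"ay":0,"az":0},{"claw":0,"tx":0.15,"ty":0.35,"tz":0,"ax":0,"ay":0,"az":0}]}}

```text
time: 16.18
eef_pos: [0.2873, 0.0221, 0.1721]
tcp_rot: [0.682, -0.184, -0.3, -0.641]
contact_force: [-0.2, 0.7, 0.6]
opening: -0.001
```

Run:
```python
from hang import *
snap('wrist','w18'); s=ctrl.get_state();print(s['time'],toC(s['eef_pos']),s['contact_force'],np.linalg.norm(s['contact_force']))
hang('w18')
```

```text
16.2333 [2.13116703e-01 7.22667597e-05 1.72335028e-01] [ 0.26136181 -0.16639276  0.09389778] 0.3237488784361697
grip pts 1476 angle -0.014285133 h 0.9142851 face offset (21mm expected) 24.189586360228752 end 0.23316854785749333
```

Emit:
{"op": "play_rows", "data": {"steps": [{"claw":0,"tx":0,"ty":-1,"tz":0,"ax":0,"ay":0,"az":0},{"claw":0,"tx":0,"ty":-3,"tz":0,"ax":0,"ay":0,"az":0},{"claw":0,"tx":0,"ty":-6,"tz":0,"ax":0,"ay":0,"az":0},{"claw":0,"tx":0,"ty":-9,"tz":0,"ax":0,"ay":0,"az":0},{"claw":0,"tx":0,"ty":-12,"tz":0,"ax":0,"ay":0,"az":0},{"claw":0,"tx":0,"ty":-12,"tz":0,"ax":0,"ay":0,"az":0},{"claw":0,"tx":0,"ty":-12,"tz":0,"ax":0,"ay":0,"az":0}]}}

```text
time: 16.82
eef_pos: [0.3655, 0.0353, 0.2658]
tcp_rot: [0.683, -0.182, -0.298, -0.641]
contact_force: [0.1, 0.6, -0.8]
opening: 0.004
```

Run:
```python
from hang import *
snap('wrist','w19'); snap('side','sd19'); snap('scene','s19'); s=ctrl.get_state();print(s['time'],toC(s['eef_pos']),s['contact_force'])
cv2.imwrite('pics/sd19c.png',cv2.resize(load('sd19')[1][165:285,260:420],(800,600),interpolation=cv2.INTER_CUBIC))
cv2.imwrite('pics/s19c.png',cv2.resize(load('s19')[1][130:250,240:400],(800,600),interpolation=cv2.INTER_CUBIC))
```

```text
16.9667 [1.36627917e-01 5.86206146e-05 2.63456114e-01] [-0.35753184 -0.81640147 -0.08859185]
```

View pics/sd19c.png

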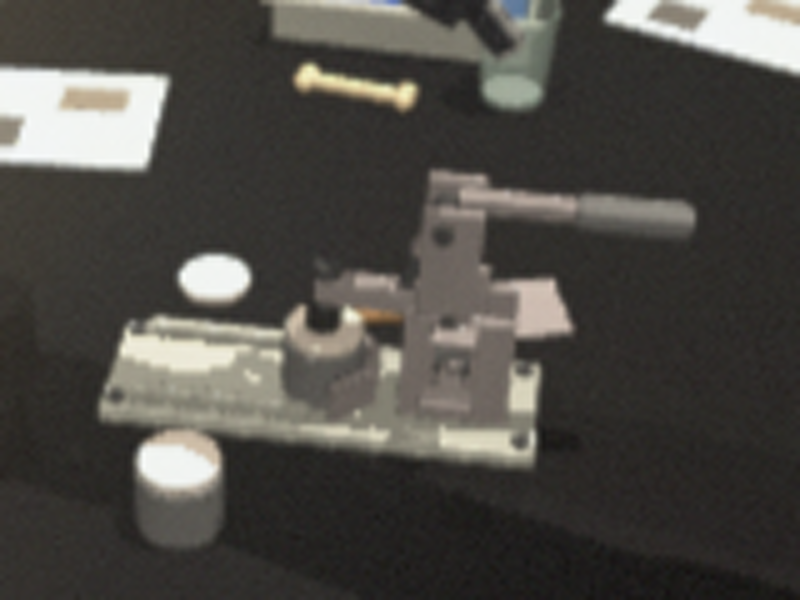

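View pics/s19c.png

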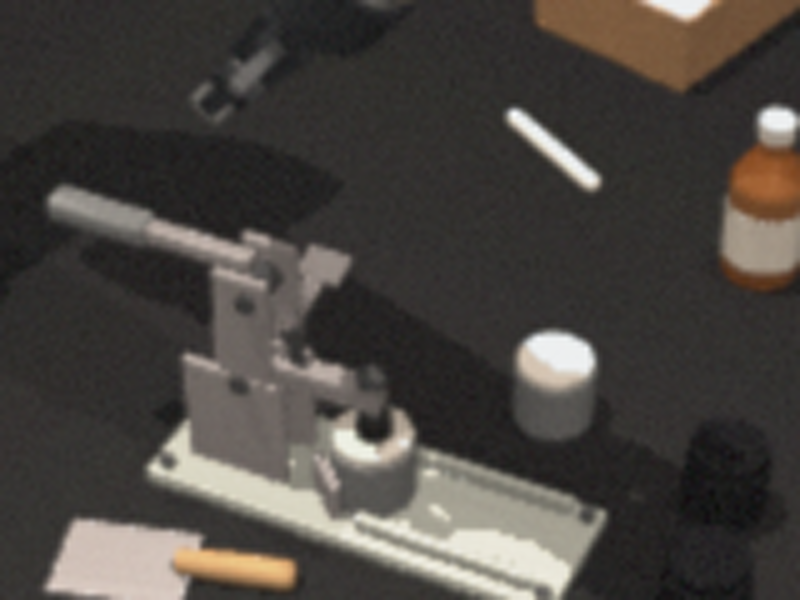

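View pics/w19.png

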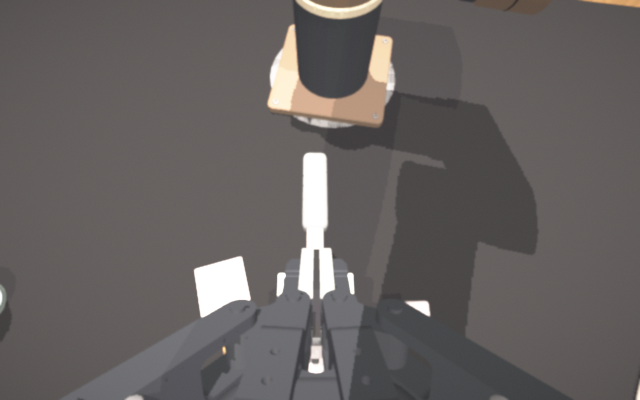

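```bash
cat > pad.py <<'E'
from kin import *
def pad(gap,t=.45,b=.04,e=.011,px=.09,py=-.104,pz=.103):
    yt=np.array([np.sin(t),-np.cos(t)]);xt=np.array([-np.cos(t),-np.sin(t)]); P=np.array([px,pz+gap])+b*yt-e*xt
    return W(P[0],py,P[1])
E
python3 - <<'E'
from pad import *
c,I,D=load('s19'); Q=toC(cloud(c,I,D))*1000
m=np.isfinite(Q[...,0])&(Q[...,1]<-60)&(Q[...,1]>-135)&(Q[...,0]>50)&(Q[...,0]<135)&(Q[...,2]>60)&(Q[...,2]<140)
print(m.sum(),Q[m].min(0),Q[m].max(0),np.median(Q[m],0)); 
q=np.array([-.05,.13,1.83,-.2,2.06,-1.8])
for t in(.2,.3,.45,.6):
    for g in(.08,.0,-.02): x=ik(pad(g,t),ori(phi,t),q); print(t,g,x[0].round(2),x[1].round(4),x[2].round(3))
go(pad(.08),ori(phi,.45))
E
```

```text
83 [  69.9912387  -111.68354785   86.32912476] [104.83408241 -61.62775465 107.73642391] [ 84.16314483 -94.98289829  97.36397147]
0.2 0.08 [ 0.12 -0.16  2.15 -0.01  1.35 -1.62] 0.0 0.0
0.2 0.0 [ 0.12 -0.05  2.21 -0.01  1.18 -1.62] 0.0 0.0
0.2 -0.02 [ 0.12 -0.01  2.22 -0.01  1.14 -1.62] 0.0 0.0
0.3 0.08 [ 0.12 -0.1   2.1  -0.02  1.44 -1.62] 0.0 0.0
0.3 0.0 [ 0.12  0.02  2.15 -0.02  1.27 -1.62] 0.0 0.0
0.3 -0.02 [ 0.12  0.05  2.16 -0.02  1.23 -1.62] 0.0 0.0
0.45 0.08 [ 0.13 -0.    2.03 -0.02  1.56 -1.62] 0.0 0.0
0.45 0.0 [ 0.13  0.11  2.08 -0.02  1.4  -1.61] 0.0 0.0
0.45 -0.02 [ 0.13  0.15  2.09 -0.02  1.36 -1.61] 0.0 0.0
0.6 0.08 [ 0.13  0.09  1.97 -0.03  1.68 -1.61] 0.0 0.0
0.6 0.0 [ 0.13  0.21  2.01 -0.03  1.53 -1.61] 0.0 0.0
0.6 -0.02 [ 0.13  0.24  2.01 -0.03  1.49 -1.61] 0.0 0.0
shift cm [ 8.7   7.3  10.39] turn deg [ -0.1   0.  -14.4]
```

Emit:
{"op": "play_rows", "data": {"steps": [{"claw":0,"tx":0,"ty":0,"tz":3,"ax":0,"ay":0,"az":0},{"claw":0,"tx":0,"ty":0,"tz":6,"ax":0,"ay":0,"az":-3},{"claw":0,"tx":1,"ty":1,"tz":9,"ax":0,"ay":0,"az":-7},{"claw":0,"tx":3,"ty":3,"tz":10.4,"ax":0,"ay":0,"az":-11},{"claw":0,"tx":5.5,"ty":5,"tz":10.4,"ax":0,"ay":0,"az":-14.4},{"claw":0,"tx":8,"ty":6.8,"tz":10.4,"ax":0,"ay":0,"az":-14.4},{"claw":0,"tx":8.7,"ty":7.3,"tz":10.4,"ax":0,"ay":0,"az":-14.4},{"claw":0,"tx":8.7,"ty":7.3,"tz":10.4,"ax":0,"ay":0,"az":-14.4},{"claw":0,"tx":8.7,"ty":7.3,"tz":10.4,"ax":0,"ay":0,"az":-14.4}]}}

```text
time: 17.72
eef_pos: [0.3644, 0.141, 0.1527]
tcp_rot: [0.7, -0.098, -0.217, -0.673]
contact_force: [0.6, 0.0, 1.3]
opening: 0.007
```

Run:
```python
from pad import *
c,I,D=snap('wrist','w20'); s=ctrl.get_state();print(s['time'],toC(s['eef_pos']),s['contact_force'])
Q=toC(cloud(c,I,D))*1000
m=np.isfinite(Q[...,0])&(Q[...,1]<-75)&(Q[...,1]>-135)&(Q[...,0]>50)&(Q[...,0]<135)&(Q[...,2]>75)&(Q[...,2]<125)
print(m.sum(),Q[m].min(0),Q[m].max(0),np.median(Q[m],0))
go(pad(.012),ori(phi,.45)); go(pad(0),ori(phi,.45))
```

```text
17.7667 [ 0.1157803  -0.10360203  0.15353519] [-0.28193631 -0.18172724 -0.44721296]
273 [  83.71407172 -116.35572623   94.26848172] [107.13551022 -75.05479863 105.56694122] [ 95.07377673 -80.63331992  97.88819051]
shift cm [2.89 6.35 0.03] turn deg [-0.1 -0.   0.1]
shift cm [3.41 7.43 0.03] turn deg [-0.1 -0.   0.1]
```

View pics/w20.png

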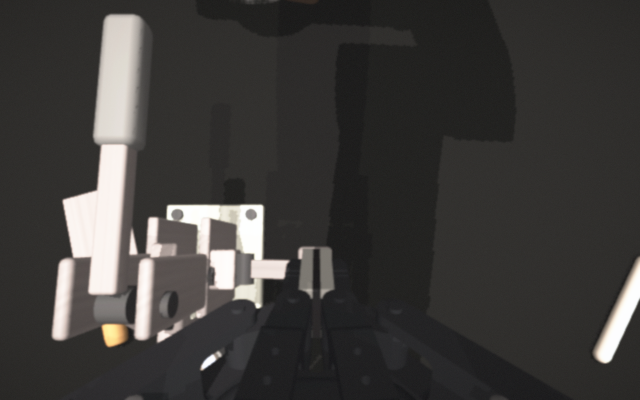

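Emit:
{"op": "play_rows", "data": {"steps": [{"claw":0,"tx":1,"ty":2.2,"tz":0,"ax":0,"ay":0,"az":0},{"claw":0,"tx":2,"ty":4.4,"tz":0,"ax":0,"ay":0,"az":0},{"claw":0,"tx":2.6,"ty":5.6,"tz":0,"ax":0,"ay":0,"az":0},{"claw":0,"tx":2.8,"ty":6.1,"tz":0,"ax":0,"ay":0,"az":0},{"claw":0,"tx":2.8,"ty":6.1,"tz":0,"ax":0,"ay":0,"az":0}]}}

```text
time: 18.18
eef_pos: [0.3637, 0.1409, 0.0857]
tcp_rot: [0.7, -0.097, -0.217, -0.674]
contact_force: [-0.3, -0.6, 0.2]
opening: 0.003
```

Emit:
{"op": "play_rows", "data": {"steps": [{"claw":0,"tx":0.15,"ty":0.35,"tz":0,"ax":0,"ay":0,"az":0},{"claw":0,"tx":0.3,"ty":0.65,"tz":0,"ax":0,"ay":0,"az":0},{"claw":0,"tx":0.3,"ty":0.65,"tz":0,"ax":0,"ay":0,"az":0}]}}

```text
time: 18.43
eef_pos: [0.3642, 0.1411, 0.0789]
tcp_rot: [0.7, -0.096, -0.216, -0.674]
contact_force: [-0.5, 0.9, -0.3]
opening: -0.003
```

Run:
```python
from pad import *
c,I,D=snap('wrist','w21'); s=ctrl.get_state();print(s['time'],toC(s['eef_pos']),s['contact_force'],toC(pad(0)))
```

```text
18.4833 [ 0.11695743 -0.10388012  0.07896429] [-0.24129199 -0.37297995 -1.14579328] [ 0.11730354 -0.104       0.07176674]
```

View pics/w21.png

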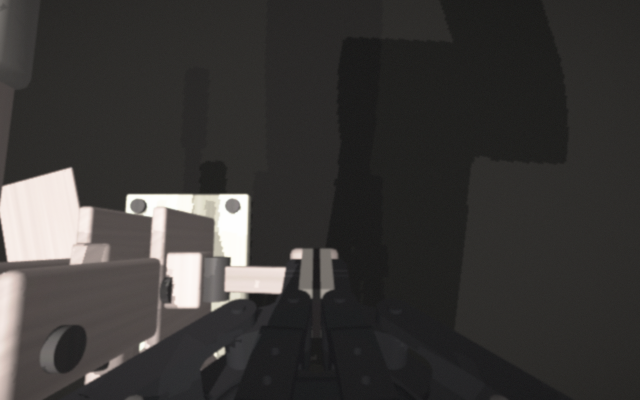

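Emit:
{"op": "play_rows", "data": {"steps": [{"claw":0,"tx":0.1,"ty":0.2,"tz":0,"ax":0,"ay":0,"az":0},{"claw":0,"tx":0.22,"ty":0.45,"tz":0,"ax":0,"ay":0,"az":0},{"claw":0,"tx":0.22,"ty":0.45,"tz":0,"ax":0,"ay":0,"az":0}]}}

```text
time: 18.73
eef_pos: [0.364, 0.1412, 0.0735]
tcp_rot: [0.7, -0.096, -0.216, -0.674]
contact_force: [0.7, 0.5, 2.0]
opening: 0.0
```

Emit:
{"op": "play_rows", "data": {"steps": [{"claw":0,"tx":0.1,"ty":0.2,"tz":0,"ax":0,"ay":0,"az":0},{"claw":0,"tx":0.18,"ty":0.36,"tz":0,"ax":0,"ay":0,"az":0},{"claw":0,"tx":0.18,"ty":0.36,"tz":0,"ax":0,"ay":0,"az":0}]}}

```text
time: 18.98
eef_pos: [0.3641, 0.1417, 0.0701]
tcp_rot: [0.7, -0.097, -0.216, -0.674]
contact_force: [-1.2, 2.5, 4.6]
opening: -0.001
```

Emit:
{"op": "play_rows", "data": {"steps": [{"claw":0,"tx":0.06,"ty":0.12,"tz":0,"ax":0,"ay":0,"az":0},{"claw":0,"tx":0.1,"ty":0.2,"tz":0,"ax":0,"ay":0,"az":0},{"claw":0,"tx":0.1,"ty":0.2,"tz":0,"ax":0,"ay":0,"az":0}]}}

```text
time: 19.23
eef_pos: [0.364, 0.1413, 0.0672]
tcp_rot: [0.7, -0.096, -0.216, -0.674]
contact_force: [0.6, 1.9, 2.9]
opening: -0.0
```

Contact made and the force is now falling; continue a few mm.

Emit:
{"op": "play_rows", "data": {"steps": [{"claw":0,"tx":0.1,"ty":0.2,"tz":0,"ax":0,"ay":0,"az":0},{"claw":0,"tx":0.18,"ty":0.36,"tz":0,"ax":0,"ay":0,"az":0},{"claw":0,"tx":0.18,"ty":0.36,"tz":0,"ax":0,"ay":0,"az":0}]}}

```text
time: 19.48
eef_pos: [0.363, 0.1406, 0.0621]
tcp_rot: [0.7, -0.097, -0.217, -0.673]
contact_force: [0.8, -0.6, -0.8]
opening: 0.003
```

Run:
```python
from pad import *
c,I,D=snap('wrist','w22'); s=ctrl.get_state();print(s['time'],toC(s['eef_pos']),s['contact_force'])
```

```text
19.5333 [ 0.11816264 -0.10363711  0.06220218] [ 0.2494652  -0.04087857 -0.38076857]
```

View pics/w22.png

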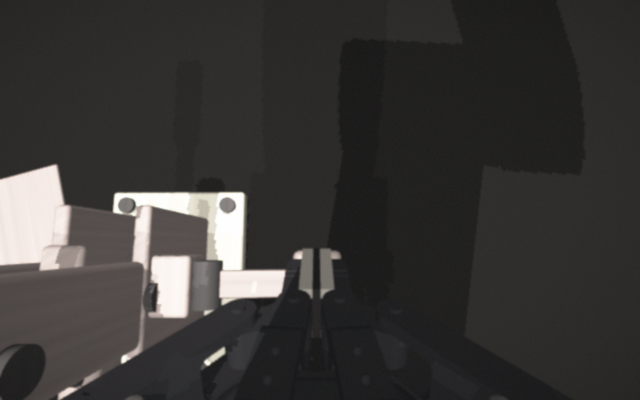

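Emit:
{"op": "play_rows", "data": {"steps": [{"claw":0,"tx":0,"ty":0,"tz":0,"ax":0,"ay":0,"az":0},{"claw":0,"tx":0,"ty":0,"tz":0,"ax":0,"ay":0,"az":0},{"claw":0,"tx":0,"ty":0,"tz":0,"ax":0,"ay":0,"az":0},{"claw":0,"tx":0,"ty":0,"tz":0,"ax":0,"ay":0,"az":0}]}}

```text
time: 19.87
eef_pos: [0.3638, 0.141, 0.063]
tcp_rot: [0.7, -0.097, -0.217, -0.673]
contact_force: [-0.4, 0.5, -0.3]
opening: 0.001
```

Run:
```python
from pad import *
snap('side','sd22'); snap('scene','s22'); s=ctrl.get_state();print(s['time'],toC(s['eef_pos']),s['contact_force'])
cv2.imwrite('pics/sd22c.png',cv2.resize(load('sd22')[1][165:285,260:420],(800,600),interpolation=cv2.INTER_CUBIC))
```

```text
19.9667 [ 0.11725304 -0.10389741  0.06310991] [ 0.50769949 -0.18007361  0.04346898]
```

View pics/sd22c.png

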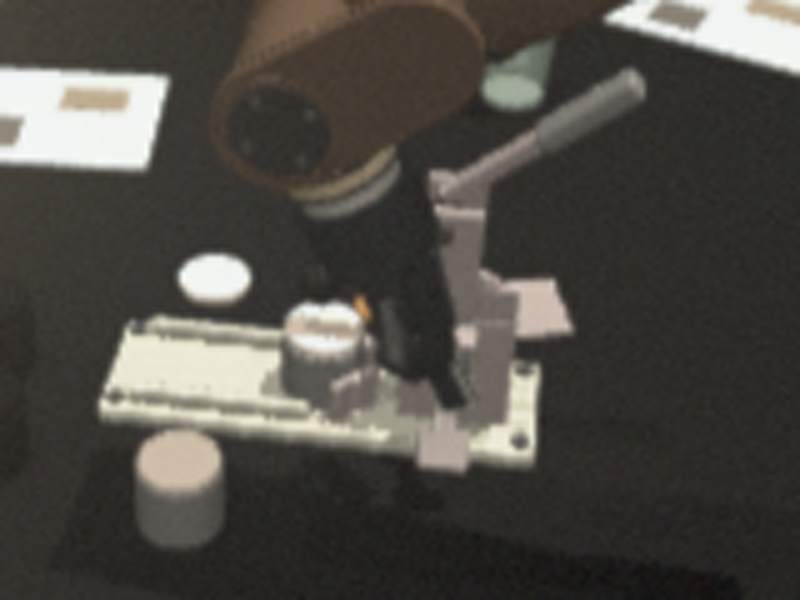

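Emit:
{"op": "play_rows", "data": {"steps": [{"claw":0,"tx":0,"ty":-2,"tz":0.5,"ax":0,"ay":0,"az":0},{"claw":0,"tx":0,"ty":-5,"tz":2,"ax":0,"ay":0,"az":0},{"claw":0,"tx":0,"ty":-8,"tz":4,"ax":0,"ay":0,"az":0},{"claw":0,"tx":0,"ty":-11,"tz":6,"ax":0,"ay":0,"az":0},{"claw":0,"tx":0,"ty":-14,"tz":8,"ax":0,"ay":0,"az":0},{"claw":0,"tx":0,"ty":-17,"tz":10,"ax":0,"ay":0,"az":0},{"claw":0,"tx":0,"ty":-20,"tz":12,"ax":0,"ay":0,"az":0},{"claw":0,"tx":0,"ty":-23,"tz":12,"ax":0,"ay":0,"az":0},{"claw":0,"tx":0,"ty":-23,"tz":12,"ax":0,"ay":0,"az":0},{"claw":0,"tx":0,"ty":-23,"tz":12,"ax":0,"ay":0,"az":0}]}}

```text
time: 20.8
eef_pos: [0.4425, 0.2768, 0.2721]
tcp_rot: [0.7, -0.095, -0.215, -0.674]
contact_force: [0.1, -0.7, -0.4]
opening: -0.001
```

Run:
```python
from pad import *
snap('side','sd23'); snap('scene','s23'); c,I,D=snap('wrist','w23'); s=ctrl.get_state();print(s['time'],toC(s['eef_pos']),s['contact_force'])
cv2.imwrite('pics/s23c.png',cv2.resize(load('s23')[1][130:250,240:400],(800,600),interpolation=cv2.INTER_CUBIC))
a=cv2.resize(load('sd23')[1][165:285,260:420],(800,600),interpolation=cv2.INTER_CUBIC);cv2.imwrite('pics/sd23c.png',a)
for n in('s23','w23','sd23'):
    c,I,D=load(n)
    Q=toC(cloud(c,I,D)); m=np.isfinite(Q[...,0])&(abs(Q[...,2]-.066)<.007)&(abs(Q[...,1])<.04)&(abs(Q[...,0])<.04)&(I.min(2)>120)
    if m.sum()>10:
        q=Q[m]; print(n,m.sum(),'lid z',np.median(q[:,2]),'x',np.percentile(q[:,0],[2,98]),'y',np.percentile(q[:,1],[2,98]))
    m=np.isfinite(Q[...,0])&(abs(Q[...,1])<.015)&(Q[...,0]>.10)&(Q[...,2]>.2)&(Q[...,2]<.33)&(Q[...,0]<.25)
    if m.sum()>10:
        f_=cv2.fitLine(Q[m][:,[0,2]].astype(np.float32),cv2.DIST_HUBER,0,.001,.001).ravel(); print(n,m.sum(),'handle angle',np.arctan(f_[1]/f_[0]))
```

```text
20.95 [ 0.01853234 -0.22322688  0.26875302] [-0.63396615  0.71458962 -0.61634793]
s23 146 lid z 0.06325798678206712 x [-0.02796944  0.01859302] y [-0.01977033  0.02890266]
s23 213 handle angle 0.9190618
w23 1419 lid z 0.06681143303818854 x [-0.02469184  0.02388239] y [-0.02586784  0.01763087]
w23 1723 handle angle 0.8560394
sd23 140 lid z 0.06597782889394654 x [-0.02437327  0.022455  ] y [-0.02615449  0.02394857]
sd23 196 handle angle 0.9165835
```

View pics/s23c.png

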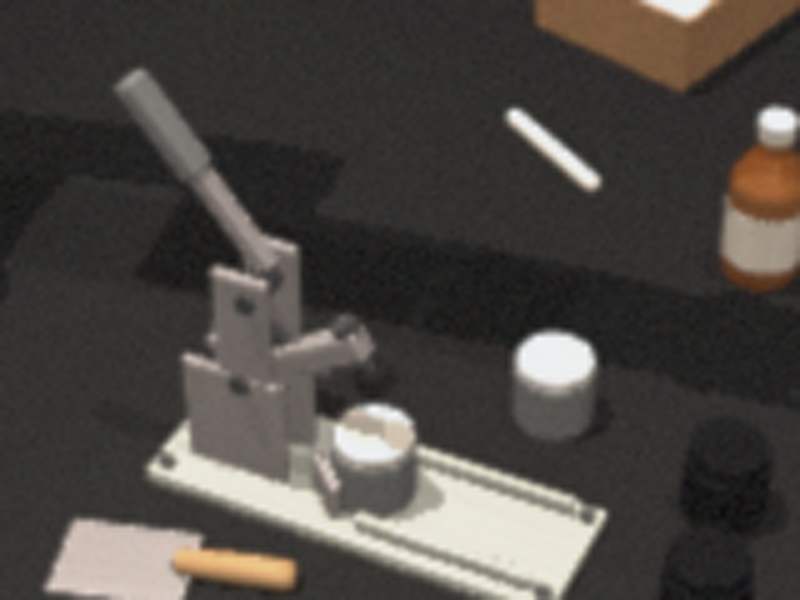

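View pics/sd23c.png

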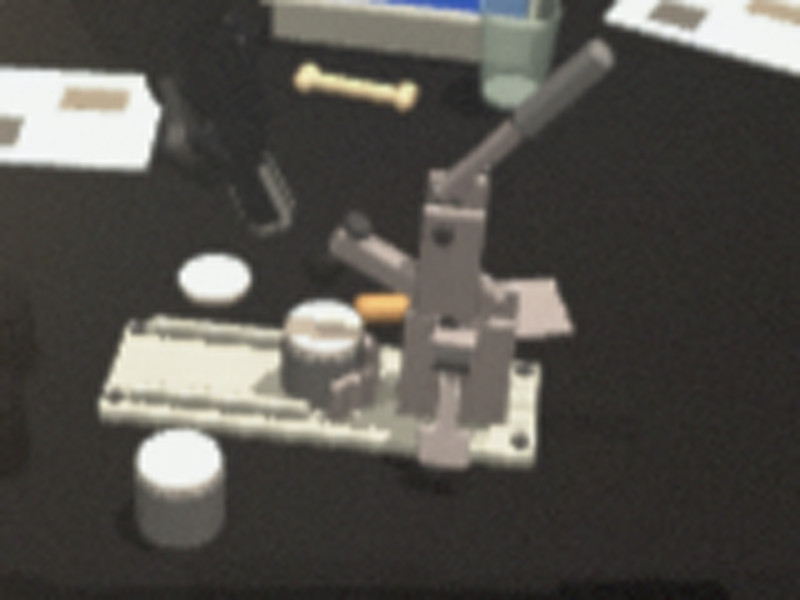

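Run:
```python
from cl import *
for n in('side0','sd6','sd12','sd23','scene0','s12','s23','w11','w23'):
    c,I,D=load(n); Q=toC(cloud(c,I,D)); m=np.isfinite(Q[...,0])&(Q[...,2]>.055)&(Q[...,2]<.08)&(abs(Q[...,1])<.02)&(Q[...,0]<.02)&(Q[...,0]>-.095)&(I.min(2)>100)
    m2=np.isfinite(Q[...,0])&(Q[...,2]>.04)&(Q[...,2]<.065)&(abs(Q[...,1]+.12)<.02)&(abs(Q[...,0]+.085)<.02)&(I.min(2)>100)
    print(n,m.sum(),np.median(Q[m][:,2]) if m.any() else 0,'pot2',np.median(Q[m2][:,2]) if m2.any() else 0)
```

```text
side0 114 0.07076154667730566 pot2 0.054029197909313154
sd6 133 0.07070928525680664 pot2 0.05408789243326906
sd12 101 0.07081167285582779 pot2 0.053977213701432714
sd23 105 0.06626249537623807 pot2 0.05408978090143002
scene0 107 0.06754651283915869 pot2 0.05023947146082813
s12 123 0.06764375490691588 pot2 0.04994294929453985
s23 127 0.0632250095024296 pot2 0.04927777249023374
w11 609 0.07114418004120604 pot2 0.0541473584309804
w23 1175 0.06682365945525653 pot2 0
```

Run:
```python
from cl import *
go(W(-.045,-.065,.19),ori(phi,.45))
```

```text
shift cm [  9.17   4.3  -15.82] turn deg [-0.1 -0.  -0.1]
```

Emit:
{"op": "play_rows", "data": {"steps": [{"claw":0,"tx":2,"ty":0.6,"tz":-2.6,"ax":0,"ay":0,"az":0},{"claw":0,"tx":4,"ty":1.2,"tz":-5.2,"ax":0,"ay":0,"az":0},{"claw":0,"tx":6,"ty":1.8,"tz":-8,"ax":0,"ay":0,"az":0},{"claw":0,"tx":8,"ty":2.4,"tz":-11,"ax":0,"ay":0,"az":0},{"claw":0,"tx":10,"ty":3,"tz":-13.6,"ax":0,"ay":0,"az":0},{"claw":0,"tx":11,"ty":3.4,"tz":-15.8,"ax":0,"ay":0,"az":0},{"claw":0,"tx":11,"ty":3.4,"tz":-15.8,"ax":0,"ay":0,"az":0},{"claw":0,"tx":11,"ty":3.4,"tz":-15.8,"ax":0,"ay":0,"az":0}]}}

```text
time: 21.62
eef_pos: [0.5505, 0.1341, 0.1897]
tcp_rot: [0.699, -0.1, -0.217, -0.674]
contact_force: [-0.0, 0.5, -0.3]
opening: -0.003
```

Run:
```python
from cl import *
def patch(Q,x,y,zr,r=.015):
    m=np.isfinite(Q[...,0])&((Q[...,0]-x)**2+(Q[...,1]-y)**2<r*r)&(Q[...,2]>zr[0])&(Q[...,2]<zr[1]); return m.sum(),np.median(Q[m][:,2]).round(5) if m.any() else 0
c,I,D=snap('wrist','w24')
Q=toC(cloud(c,I,D))
s=ctrl.get_state();print(s['time'],toC(s['eef_pos']))
print('lid',patch(Q,-.008,0,(.05,.08)),'plate',patch(Q,-.08,0,(0,.03),.02),patch(Q,-.055,0,(0,.03)),'pot2',patch(Q,-.085,-.12,(.04,.07)),'bench',patch(Q,-.03,-.09,(-.01,.01)),patch(Q,-.08,.09,(-.01,.02)),'loose lid?')
```

```text
21.6667 [-0.06571956 -0.06563311  0.19076973]
lid (np.int64(538), np.float64(0.06702)) plate (np.int64(985), np.float64(0.01338)) (np.int64(540), np.float64(0.01339)) pot2 (np.int64(650), np.float64(0.05427)) bench (np.int64(490), np.float64(0.00141)) (np.int64(578), np.float64(0.00171)) loose lid?
```

View pics/w24.png

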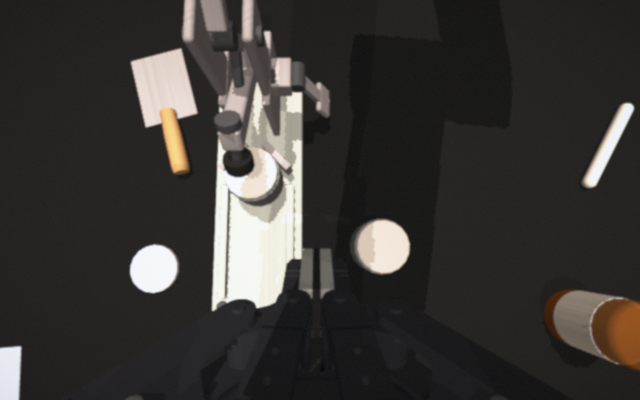

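Run:
```python
from cl import *
def patch(Q,x,y,zr,r=.012):
    m=np.isfinite(Q[...,0])&((Q[...,0]-x)**2+(Q[...,1]-y)**2<r*r)&(Q[...,2]>zr[0])&(Q[...,2]<zr[1]); return m.sum(),np.median(Q[m][:,2]).round(5) if m.any() else 0
for n,lx,px in(('w1',-.072,-.03),('w2',-.072,-.03),('w3',-.072,-.03),('w11',-.008,-.05),('w24',-.008,-.05)):
    c,I,D=load(n);Q=toC(cloud(c,I,D)); a=patch(Q,lx,0,(.05,.08));b=patch(Q,px,0,(0,.03));print(n,a,b,'above plate',a[1]-b[1],'pot2',patch(Q,-.085,-.12,(.04,.07)),'bench',patch(Q,-.03,-.09,(-.02,.01)))
```

```text
w1 (np.int64(171), np.float64(0.07153)) (np.int64(0), 0) above plate 0.07153 pot2 (np.int64(151), np.float64(0.05437)) bench (np.int64(141), np.float64(0.00162))
w2 (np.int64(612), np.float64(0.0714)) (np.int64(146), np.float64(0.01326)) above plate 0.058140000000000004 pot2 (np.int64(666), np.float64(0.05403)) bench (np.int64(368), np.float64(0.00135))
w3 (np.int64(1630), np.float64(0.07141)) (np.int64(0), 0) above plate 0.07141 pot2 (np.int64(1858), np.float64(0.05401)) bench (np.int64(745), np.float64(0.00139))
w11 (np.int64(124), np.float64(0.07114)) (np.int64(119), np.float64(0.01325)) above plate 0.05789 pot2 (np.int64(259), np.float64(0.05411)) bench (np.int64(185), np.float64(0.00135))
w24 (np.int64(358), np.float64(0.06697)) (np.int64(343), np.float64(0.01345)) above plate 0.05352 pot2 (np.int64(457), np.float64(0.05425)) bench (np.int64(314), np.float64(0.0014))
```

Run:
```python
from kin import *
t=1.134; p=W(-.05,-.05,.095); q=ctrl.get_state()['qpos']; x=ik(p,ori(phi,t),q); print(x[0].round(2),x[1]); go(W(-.05,-.05,.19),ori(phi,t));go(p,ori(phi,t))
```

```text
[ 0.08  0.84  1.29 -0.11  2.14 -1.67] 2.2343238370581275e-15
shift cm [-1.38  0.75 -1.57] turn deg [-0.2  0.  39.1]
shift cm [ 2.77  9.3  -1.59] turn deg [-0.2  0.  39.1]
```

Emit:
{"op": "play_rows", "data": {"steps": [{"claw":0,"tx":0,"ty":0,"tz":0,"ax":0,"ay":0,"az":6},{"claw":0,"tx":0,"ty":0,"tz":0,"ax":0,"ay":0,"az":12},{"claw":0,"tx":0,"ty":0,"tz":-0.5,"ax":0,"ay":0,"az":18},{"claw":0,"tx":0,"ty":0,"tz":-1,"ax":0,"ay":0,"az":24},{"claw":0,"tx":0,"ty":1,"tz":-1.5,"ax":0,"ay":0,"az":30},{"claw":0,"tx":0.5,"ty":3,"tz":-1.5,"ax":0,"ay":0,"az":36},{"claw":0,"tx":1.2,"ty":5.5,"tz":-1.5,"ax":0,"ay":0,"az":39},{"claw":0,"tx":2,"ty":7.5,"tz":-1.5,"ax":0,"ay":0,"az":39},{"claw":0,"tx":2.6,"ty":9,"tz":-1.5,"ax":0,"ay":0,"az":39},{"claw":0,"tx":2.6,"ty":9,"tz":-1.5,"ax":0,"ay":0,"az":39},{"claw":0,"tx":2.6,"ty":9,"tz":-1.5,"ax":0,"ay":0,"az":39},{"claw":0,"tx":2.6,"ty":9,"tz":-1.5,"ax":0,"ay":0,"az":39}]}}

```text
time: 22.67
eef_pos: [0.5399, 0.1186, 0.102]
tcp_rot: [0.628, -0.324, -0.428, -0.563]
contact_force: [0.2, 0.3, 0.1]
opening: 0.001
```

Run:
```python
from cl import *
c,I,D=snap('wrist','w25'); s=ctrl.get_state(); print(s['time'],toC(s['eef_pos']),s['contact_force'])
```

```text
22.7167 [-0.05259301 -0.05097575  0.10230177] [ 0.00444784 -0.12194244 -0.51342037]
```

View pics/w25.png

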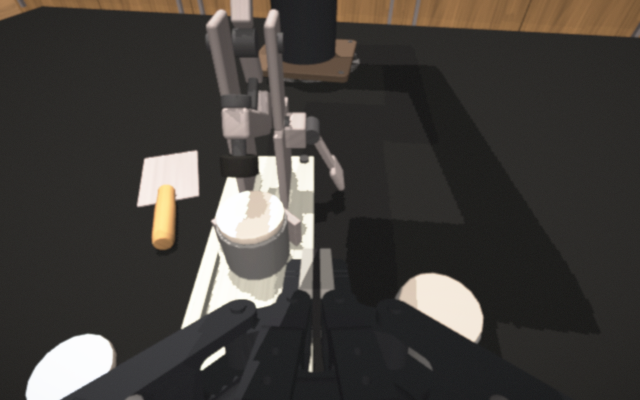

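Run:
```python
from cl import *
c,I,D=load('w25')
cv2.imwrite('pics/w25c.png',cv2.resize(I[185:285,205:300],(760,600)[:0] or (570,600),interpolation=cv2.INTER_CUBIC))
# project front generator: direction from pot to camera
o=toC(c[2]); print('cam',o)
d=np.array([o[0],o[1]]);d/=np.linalg.norm(d)
from collections import OrderedDict
for z in (12,57,57.5,58,63,65,66,66.5,67): 
    for rr in (.027,.029): print(z,rr,proj(c,W(*(d*rr),z/1000)).round(2))
u0=proj(c,W(*(d*.028),.06))[0]
g=cv2.cvtColor(I,cv2.COLOR_BGR2GRAY).astype(float); uu=int(round(u0)); print(uu,[(v,int(g[v,uu-2:uu+3].mean())) for v in range(215,285,1)])
```

```text
cam [-0.1815366  -0.05236502  0.25360964]
12 0.027 [263.28 278.65]
12 0.029 [263.67 280.61]
57 0.027 [256.72 245.66]
57 0.029 [257.12 247.68]
57.5 0.027 [256.64 245.25]
57.5 0.029 [257.04 247.27]
58 0.027 [256.56 244.84]
58 0.029 [256.96 246.85]
63 0.027 [255.72 240.63]
63 0.029 [256.12 242.65]
65 0.027 [255.38 238.91]
65 0.029 [255.78 240.94]
66 0.027 [255.21 238.05]
66 0.029 [255.61 240.07]
66.5 0.027 [255.12 237.61]
66.5 0.029 [255.52 239.64]
67 0.027 [255.03 237.18]
67 0.029 [255.43 239.2 ]
256 [(215, 207), (216, 212), (217, 223), (218, 234), (219, 237), (220, 238), (221, 238), (222, 238), (223, 238), (224, 238), (225, 238), (226, 238), (227, 238), (228, 238), (229, 238), (230, 238), (231, 238), (232, 238), (233, 239), (234, 239), (235, 240), (236, 237), (237, 223), (238, 204), (239, 193), (240, 187), (241, 180), (242, 167), (243, 150), (244, 142), (245, 141), (246, 136), (247, 120), (248, 107), (249, 102), (250, 101), (251, 102), (252, 101), (253, 101), (254, 102), (255, 101), (256, 101), (257, 102), (258, 101), (259, 101), (260, 102), (261, 102), (262, 101), (263, 101), (264, 101), (265, 102), (266, 101), (267, 101), (268, 101), (269, 101), (270, 101), (271, 101), (272, 101), (273, 101), (274, 101), (275, 101), (276, 101), (277, 101), (278, 108), (279, 136), (280, 177), (281, 200), (282, 204), (283, 205), (284, 206)]
```

View pics/w25c.png

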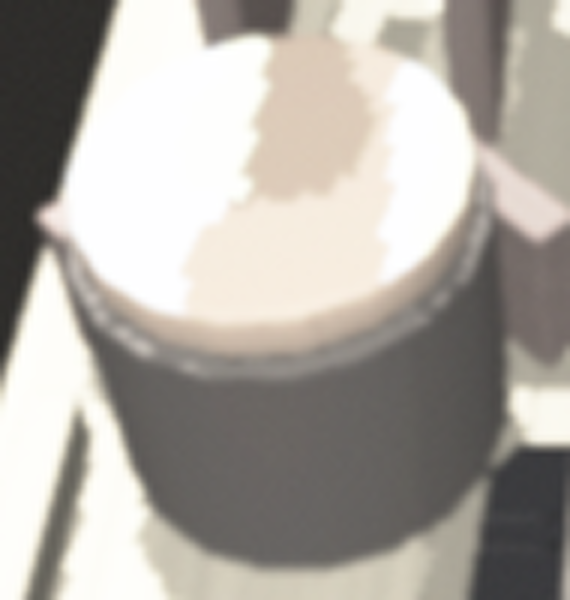

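Run:
```python
from cl import *
for n in('w24','w11'):
    c,I,D=load(n);Q=toC(cloud(c,I,D))
    for nm,z,x0,y0 in(('pot',.067 if n=='w24' else .071,0,0),('pot2',.0541,-.085,-.12)):
        m=np.isfinite(Q[...,0])&(abs(Q[...,2]-z)<.003)&(abs(Q[...,0]-x0)<.035)&(abs(Q[...,1]-y0)<.035)&(I.min(2)>90)
        P=np.array([toC(plane(c,x,y,z-.0012))[:2] for y,x in zip(*np.where(m))]); print(n,nm,m.sum(),P.min(0),P.max(0),(P.min(0)+P.max(0))/2)
c,I,D=load('w24');Q=toC(cloud(c,I,D)); m=np.isfinite(Q[...,0])&(Q[...,2]>.03)&(Q[...,1]<-.18)&(Q[...,2]<.16)&(Q[...,0]<0)&(Q[...,0]>-.3); print('bottle',Q[m].min(0),Q[m].max(0))
```

```text
w24 pot 1498 [-0.02669558 -0.02716208] [0.02581783 0.02617665] [-0.00043887 -0.00049272]
w24 pot2 2033 [-0.10150227 -0.15575781] [-0.05015081 -0.10784266] [-0.07582654 -0.13180024]
w11 pot 736 [-0.02718519 -0.02680253] [0.02294932 0.02556539] [-0.00211794 -0.00061857]
w11 pot2 1115 [-0.10053607 -0.15585849] [-0.05037959 -0.10825452] [-0.07545783 -0.1320565 ]
bottle [-0.1839771  -0.35969653  0.03005668] [-0.12365554 -0.32214016  0.10530356]
```

Run:
```python
from cl import *
s=ctrl.get_state(); p=toC(s['eef_pos'])+[-.0753,-.1338,-.012]; go(W(*p))
```

```text
shift cm [ 4.34 -6.27 13.38] turn deg [0. 0. 0.]
```

Emit:
{"op": "play_rows", "data": {"steps": [{"claw":0,"tx":0,"ty":-2,"tz":2,"ax":0,"ay":0,"az":0},{"claw":0,"tx":0.5,"ty":-4,"tz":5,"ax":0,"ay":0,"az":0},{"claw":0,"tx":1.2,"ty":-5,"tz":8,"ax":0,"ay":0,"az":0},{"claw":0,"tx":2.4,"ty":-6,"tz":11,"ax":0,"ay":0,"az":0},{"claw":0,"tx":4.34,"ty":-6.27,"tz":13.38,"ax":0,"ay":0,"az":0},{"claw":0,"tx":4.34,"ty":-6.27,"tz":13.38,"ax":0,"ay":0,"az":0},{"claw":0,"tx":4.34,"ty":-6.27,"tz":13.38,"ax":0,"ay":0,"az":0},{"claw":0,"tx":4.34,"ty":-6.27,"tz":13.38,"ax":0,"ay":0,"az":0}]}}

```text
time: 23.38
eef_pos: [0.5905, 0.2626, 0.089]
tcp_rot: [0.628, -0.324, -0.428, -0.563]
contact_force: [-0.0, -0.1, -0.3]
opening: 0.004
```

Run:
```python
from cl import *
c,I,D=snap('wrist','w26'); s=ctrl.get_state(); print(s['time'],toC(s['eef_pos']),s['contact_force'])
c5,I5,D5=load('w25')
cv2.imwrite('pics/w26c.png',np.hstack([cv2.resize(i[185:285,205:300],(395,416),interpolation=cv2.INTER_CUBIC) for i in(I5,I)]))
g=cv2.cvtColor(I,cv2.COLOR_BGR2GRAY).astype(float); uu=256; print([(v,int(g[v,uu-2:uu+3].mean())) for v in range(212,285,1)])
```

```text
23.4333 [-0.12726535 -0.18367191  0.08943491] [-0.49902531 -0.65841083  0.06616099]
[(212, 230), (213, 224), (214, 217), (215, 213), (216, 209), (217, 201), (218, 197), (219, 200), (220, 211), (221, 213), (222, 210), (223, 201), (224, 195), (225, 187), (226, 185), (227, 181), (228, 178), (229, 185), (230, 192), (231, 187), (232, 184), (233, 182), (234, 177), (235, 177), (236, 176), (237, 168), (238, 158), (239, 151), (240, 147), (241, 143), (242, 130), (243, 109), (244, 97), (245, 97), (246, 95), (247, 85), (248, 80), (249, 79), (250, 79), (251, 79), (252, 79), (253, 79), (254, 79), (255, 79), (256, 79), (257, 79), (258, 79), (259, 79), (260, 79), (261, 79), (262, 79), (263, 79), (264, 78), (265, 79), (266, 78), (267, 79), (268, 79), (269, 78), (270, 78), (271, 78), (272, 79), (273, 79), (274, 78), (275, 78), (276, 78), (277, 77), (278, 71), (279, 51), (280, 28), (281, 19), (282, 19), (283, 19), (284, 19)]
```

View pics/w26c.png

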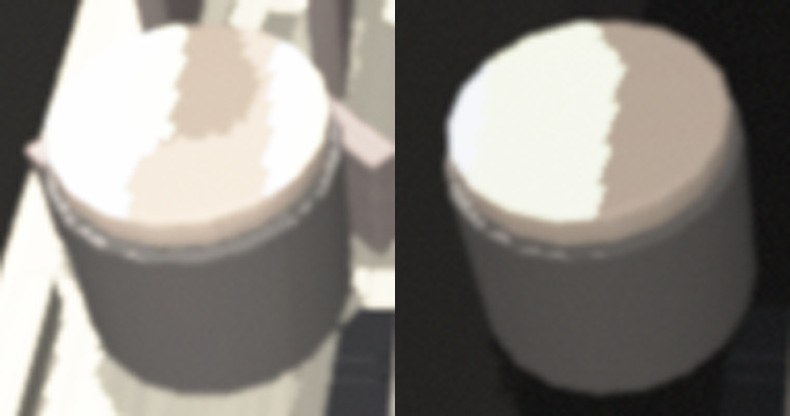

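Run:
```python
from cl import *
s=ctrl.get_state(); print(s['time'],np.abs(s['dq']).max(),s['contact_force']); print(ctrl.sign_off())
```

```text
23.4333 0.014920260278154325 [-0.49902531 -0.65841083  0.06616099]
the job is handed in; nothing more can be done
None
```

The job is done and handed in at 23.4 s of the 72 s allowed. I slid the pot into the vee, held it there, and locked the handle. Then I took the hand off, flicked the release lever, and the clamp sprang open. No verdict was reported.

**Forces (wrist sensor)**

| Action | Reading | Limit |
|---|---|---|
| Holding the pot home | about 6 N for over 0.5 s | 20 N |
| Pushing the handle | up to about 12 N | 30 N |
| Pushing the release paddle | up to about 5 N | 20 N |

**Last checks**
- **Clamp:** the handle measured 0.86 to 0.92 rad raised (0.90 is fully open), and the lever is drooping again.
- **Pot:** it stands upright with its centre within about 1 mm of home.
- **Surroundings:** the bystanders in view looked unmoved, and the gripper is clear of everything.

**Where checks disagreed**
- **Lid depth:** the depth images gave only 4.3 to 4.55 mm of lid travel, around the 4.5 mm needed. A matched close-up of the pot and pot2 (lid fully home) agreed to about 0.3 mm. I trusted that comparison and take the lid as home.
- **Fingertips:** the real finger ends were about 40 to 45 mm short of the stated tool point. My first push therefore touched the pot at lid height, sideways and with almost no force, so I backed off and pushed lower on the body.

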